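# Transfer control modules to the carrier in reverse order

## Robot

A 6-joint arm with a two-finger parallel gripper is mounted at the origin on the work surface. World frame = base frame: x ahead of the robot, y to its left, z up, the work surface at z = 0. Lengths are in mm, angles in rad, forces in N, time in s.
With the tool pointing down it reaches from about 325 to 850 mm from the base axis. Payload 15.5 kg.
Tool frame: the origin (TCP) lies midway between the tips of the shut fingers; the grasp point (between the pads) lies robot.pinch_z behind it (robot.pinch_z is the distance from the TCP to the grasp point, in mm); z points along the fingers, x is the direction in which the jaws open and shut, and the axes are right-handed (so a half turn about z gives the same grasp; the last joint's range is limited). The gripper opens to 91 mm and grips with 3 to 60 N. Pads are 32 mm wide; open, the fingers measure 118 mm over their backs; the gripper's body (76 mm by 178 mm) begins 60 mm behind the grasp point.
Start: joints at [1.032, 0.494, 1.345, -0, 1.302, -0.096], TCP at [267.79, 564.725, 189.115] pointing down, gripper open.
Joint ranges: [-2.91, 2.91], [-0.82, 2.16], [0.22, 2.67], [-1.22, 4.37], [0.12, 2.79], [-3.08, 3.08]. Speed limits (rad/s): [1.89, 1.89, 2.57, 3.01, 3.01, 3.01].

## Interface

Orientations are given as [roll, pitch, yaw] about the fixed x, y, z axes, in that order (R = Rz(yaw) Ry(pitch) Rx(roll)).
In Python, from station import robot, imaging, order gives the robot as it stands. The module is installed in compiled form; this text tells all that it offers.
- The arm moves only by the tool carry_out, never from a script. Its argument "targets" is a list of rows, each an object with "translation": the shift along the tool's x, y, z in mm, a list of three; "dr": the turn, a rotation vector about the tool's x, y, z in degrees, a list of three; "jaw": the gripper command: -1 is fully open, 1 is shut, values between are in proportion. A call has 1 to 12 rows; each row shifts and turns the commanded pose from where the row before left it, along the tool's axes as they then stand; what a row does not reach is not made up. A row lasts 1/8 s, in which the tool goes at most 62.5 mm and 10.7 degrees, less where a joint would pass 70% of its speed; a pose out of reach is approached as far as the arm can. A call is refused whole if a number of a shift passes 62.5 or a number of a turn 10.7, either way. A call with a gripper value outside its range is refused whole. The fingers move at their own pace and stop on an object; the grip force is fixed at half the most. Time passes only in rows, so rows that do not move let the fingers close. It gives the time, the measured TCP pose, the force and the opening at its end, in the units of the state.
- robot.observe(): the state, without advancing time (a new reading comes with each control period).
- imaging.camera(name): name is "scene" or "top"; returns (picture, depth): 480x640x3 uint8, blue, green, red; 480x640 float32, mm along the optical axis (not along the pixel's ray), 0 where there is no reading.
- imaging.camera_params(name): a dict with "vertical_fov" (degrees; the focal length in pixels is half the picture's height over the tangent of half this angle, whatever the lens; pixels are square), "cx", "cy" (the principal point, pixels), "camera_from_world" (4x4, takes a point from world to camera coordinates). Camera axes: x right, y down, z forward; pixel columns grow to the right and rows downward; lengths in mm; the calibration is good to about 2 mm. A picture is of the moment at which its call begins. camera_params takes no time and is no camera call.
- order.finish_job(): hands the job in, once; it reports no verdict.
The state is a dict: "clock": time; "joints": joint angles; "dq": joint speeds; "joint_efforts": joint torques, N m; "position": TCP position; "eef_rot": TCP orientation; "contact_force": force on the tool from outside, world axes, zero at the start; "wrist_torque": the same for the moment, N m; "gripper_width": finger opening in mm.
Only numpy, scipy, OpenCV 4.12 (cv2) and the standard library are available. Lean on these libraries where they do the work, as an engineer would, in place of code of your own. Each camera call takes 0.05 s, during which the arm holds its last target.

## Task

The spare control cabinet is wired as a mirror image, so move the four coloured I/O modules from the grey repair rack into the black carrier in reverse order: counting from the robot's left to its right along each rack, the first module in the repair rack becomes the last in the carrier, the second becomes the third, the third the second and the last the first. Keep every module upright throughout, and leave each one released, standing squarely on the floor of its own bay.

Things in the scene. Friction and masses are not known exactly. Their poses are not given: they have to be found in the camera images.
- repair_rack: Low grey rack with aluminium walls, fixed, one module in each bay at the start. Origin: bay area's centre, table level; +y along the row to the robot's left, +x away from the robot; yaw within 15 deg. Floor 8 mm up. Bay centres x=0, y=+81 (first), +27, -27, -81 mm; bays 72 (x) by 50 mm inside; walls 4 mm thick, tops at z=20. Covers x -80..42, y -110..110 mm; lip (x<-40) bears the tags.
- carrier: Low black rack with grey walls, fixed, empty at the start, beside the other (left or right of it). Origin: bay area's centre, table level; +y along the row to the robot's left, +x away from the robot; yaw within 15 deg. Floor 8 mm up. Bay centres x=0, y=+81 (first), +27, -27, -81 mm; bays 72 (x) by 50 mm inside; walls 4 mm thick, tops at z=20. Covers x -80..42, y -110..110 mm.
- module_yellow: Loose upright yellow I/O module with dark vents, 52 (x) by 34 (y) by 85 mm tall, 0.15 to 0.31 kg. Origin: centre of its underside, z up. Starts within 6 mm of the middle of a repair rack bay, axes within 4 deg of the rack's. Neighbours about 20 mm away along the row: grip its upper half from above across the 52 mm (fingers closing along its x).
- module_blue: Loose upright blue I/O module with dark vents, 52 (x) by 34 (y) by 85 mm tall, 0.15 to 0.31 kg. Origin: centre of its underside, z up. Starts within 6 mm of the middle of a repair rack bay, axes within 4 deg of the rack's. Neighbours about 20 mm away along the row: grip its upper half from above across the 52 mm (fingers closing along its x).
- module_red: Loose upright red I/O module with dark vents, 52 (x) by 34 (y) by 85 mm tall, 0.15 to 0.31 kg. Origin: centre of its underside, z up. Starts within 6 mm of the middle of a repair rack bay, axes within 4 deg of the rack's. Neighbours about 20 mm away along the row: grip its upper half from above across the 52 mm (fingers closing along its x).
- module_white: Loose upright white I/O module with dark vents, 52 (x) by 34 (y) by 85 mm tall, 0.15 to 0.31 kg. Origin: centre of its underside, z up. Starts within 6 mm of the middle of a repair rack bay, axes within 4 deg of the rack's. Neighbours about 20 mm away along the row: grip its upper half from above across the 52 mm (fingers closing along its x).
- tag_yellow: Flat yellow tag, 24 x 36 x 4 mm, fixed on the repair rack's lip 62 mm to the robot's side of the centre of the bay where the yellow module starts; it stays there and so shows the starting order. Origin: centre of its underside, 8 mm above the table; axes parallel to the rack's.
- tag_blue: Flat blue tag, 24 x 36 x 4 mm, fixed on the repair rack's lip 62 mm to the robot's side of the centre of the bay where the blue module starts; it stays there and so shows the starting order. Origin: centre of its underside, 8 mm above the table; axes parallel to the rack's.
- tag_red: Flat red tag, 24 x 36 x 4 mm, fixed on the repair rack's lip 62 mm to the robot's side of the centre of the bay where the red module starts; it stays there and so shows the starting order. Origin: centre of its underside, 8 mm above the table; axes parallel to the rack's.
- tag_white: Flat white tag, 24 x 36 x 4 mm, fixed on the repair rack's lip 62 mm to the robot's side of the centre of the bay where the white module starts; it stays there and so shows the starting order. Origin: centre of its underside, 8 mm above the table; axes parallel to the rack's.
Not all that is in view belongs to the job. Several things have the shape of the module_red; the one meant has the colours described above.

How it is judged (in metres and radians):
At the end, for the whole second after the job is handed in: Each module stands in the carrier bay mirroring its starting bay: within 12 mm of the bay's centre along the row and 14 mm across it, underside 4 to 13 mm above the carrier's underside, upright within 0.1 rad, square to the carrier within 0.3 rad, and at rest (((y of tag_yellow in the frame of repair_rack between 0.061 and 0.101 m and y of module_yellow in the frame of carrier between -0.093 and -0.069 m) or (y of tag_yellow in the frame of repair_rack between 0.007 and 0.047 m and y of module_yellow in the frame of carrier between -0.039 and -0.015 m) or (y of tag_yellow in the frame of repair_rack between -0.047 and -0.007 m and y of module_yellow in the frame of carrier between 0.015 and 0.039 m) or (y of tag_yellow in the frame of repair_rack between -0.101 and -0.061 m and y of module_yellow in the frame of carrier between 0.069 and 0.093 m)) and x of module_yellow in the frame of carrier between -0.014 and 0.014 m and z of module_yellow in the frame of carrier between 0.004 and 0.013 m and angle between each of module_yellow, module_blue, module_red, module_white's own z axis and vertical below 0.1 rad and angle between the x axis of each of module_yellow, module_blue, module_red, module_white and the x axis of carrier, either way round below 0.3 rad and linear speed of each of module_yellow, module_blue, module_red, module_white below 0.02 m/s and ((y of tag_blue in the frame of repair_rack between 0.061 and 0.101 m and y of module_blue in the frame of carrier between -0.093 and -0.069 m) or (y of tag_blue in the frame of repair_rack between 0.007 and 0.047 m and y of module_blue in the frame of carrier between -0.039 and -0.015 m) or (y of tag_blue in the frame of repair_rack between -0.047 and -0.007 m and y of module_blue in the frame of carrier between 0.015 and 0.039 m) or (y of tag_blue in the frame of repair_rack between -0.101 and -0.061 m and y of module_blue in the frame of carrier between 0.069 and 0.093 m)) and x of module_blue in the frame of carrier between -0.014 and 0.014 m and z of module_blue in the frame of carrier between 0.004 and 0.013 m and ((y of tag_red in the frame of repair_rack between 0.061 and 0.101 m and y of module_red in the frame of carrier between -0.093 and -0.069 m) or (y of tag_red in the frame of repair_rack between 0.007 and 0.047 m and y of module_red in the frame of carrier between -0.039 and -0.015 m) or (y of tag_red in the frame of repair_rack between -0.047 and -0.007 m and y of module_red in the frame of carrier between 0.015 and 0.039 m) or (y of tag_red in the frame of repair_rack between -0.101 and -0.061 m and y of module_red in the frame of carrier between 0.069 and 0.093 m)) and x of module_red in the frame of carrier between -0.014 and 0.014 m and z of module_red in the frame of carrier between 0.004 and 0.013 m and ((y of tag_white in the frame of repair_rack between 0.061 and 0.101 m and y of module_white in the frame of carrier between -0.093 and -0.069 m) or (y of tag_white in the frame of repair_rack between 0.007 and 0.047 m and y of module_white in the frame of carrier between -0.039 and -0.015 m) or (y of tag_white in the frame of repair_rack between -0.047 and -0.007 m and y of module_white in the frame of carrier between 0.015 and 0.039 m) or (y of tag_white in the frame of repair_rack between -0.101 and -0.061 m and y of module_white in the frame of carrier between 0.069 and 0.093 m)) and x of module_white in the frame of carrier between -0.014 and 0.014 m and z of module_white in the frame of carrier between 0.004 and 0.013 m); the robot touches nothing.
It fails at once if a module is tipped by more than 0.7 rad (angle between any of module_yellow, module_blue, module_red, module_white's own z axis and vertical above 0.7 rad).
It also fails if it takes over 112 s, if anything falls off the work surface, if the arm or the gripper's body presses on something with over 40 N, if the wrist force passes 120 N, or if a joint passes its speed limit or range.

## Working session

There is one attempt and no reset: what is moved stays moved. The work goes in short steps, Python scripts to look and compute and a tool call to move; the robot and the scene stay as the last step left them, time stands still between calls to the robot, and variables do not carry over. Pictures are saved under pics/ and viewed, and the job is handed in when it is done.

Besides the shell and the picture viewer there is one more tool, called after ">>>" by a JSON object that holds its "api" and its "payload". carry_out: Moves the arm, as the interface text tells. Its arguments: {"type":"object","properties":{"targets":{"type":"array"}},"required":["targets"]}

```bash
mkdir -p pics; ls; python3 - <<'E'
from station import robot, imaging, order
import cv2, numpy as np
print(robot.observe(), robot.pinch_z)
for n in ("scene","top"):
    p,d=imaging.camera(n); cv2.imwrite(f"pics/{n}0.png",p); np.savez(f"{n}0.npz",p=p,d=d)
    print(imaging.camera_params(n), (d>0).mean())
E
```

```text
pics
{'clock': 0.0, 'joints': array([ 1.03252938e+00,  4.94215801e-01,  1.34614940e+00, -3.09274012e-05,
        1.30248649e+00, -9.55068471e-02]), 'dq': array([-0.00054831,  0.00025698, -0.00042124,  0.00091955,  0.00068819,
        0.00040733]), 'joint_efforts': array([-1.25811406e-03, -8.78830433e+01, -3.81833875e+01,  7.03497604e-02,
        5.37308771e-02, -1.34010725e-04]), 'position': array([267.56671797, 564.36516701, 188.5118134 ]), 'eef_rot': array([-3.14150226e+00,  1.25614127e-03,  1.12804450e+00]), 'contact_force': array([-0.14530978, -0.04553091,  0.19703208]), 'wrist_torque': array([ 0.04185217,  0.01228092, -0.05070979]), 'gripper_width': 91.26078426804519} 18.8
{'vertical_fov': 56.378808048832695, 'cx': 323.28997368518066, 'cy': 245.48993658703412, 'camera_from_world': array([[-7.93799101e-01,  6.08148859e-01,  6.16053240e-03,
         4.34312512e+02],
       [ 5.13208978e-01,  6.75243442e-01, -5.29776216e-01,
        -2.26785669e+02],
       [-3.26342661e-01, -4.17374243e-01, -8.48115092e-01,
         1.03490955e+03],
       [ 0.00000000e+00,  0.00000000e+00,  0.00000000e+00,
         1.00000000e+00]])} 0.99615234375
{'vertical_fov': 56.41877240191592, 'cx': 314.5618404345714, 'cy': 242.17395038627816, 'camera_from_world': array([[ 2.72970466e-02, -9.99530737e-01,  1.38988381e-02,
        -3.57450480e+01],
       [-9.93085439e-01, -2.87038818e-02, -1.13830566e-01,
         5.30722690e+02],
       [ 1.14176100e-01, -1.06954955e-02, -9.93402952e-01,
         7.20651316e+02],
       [ 0.00000000e+00,  0.00000000e+00,  0.00000000e+00,
         1.00000000e+00]])} 0.9960319010416666
```

View pics/top0.png

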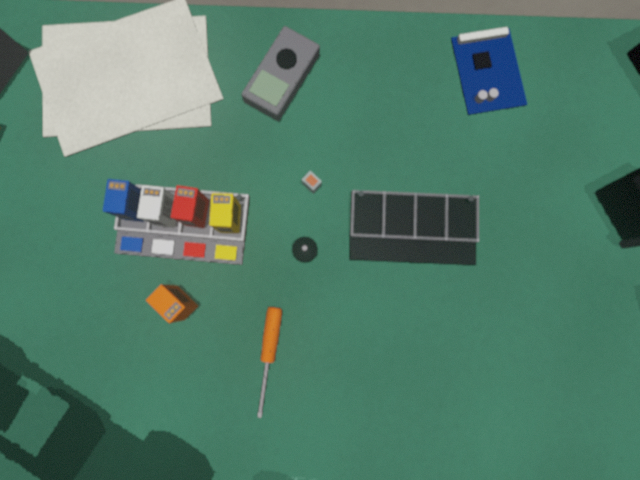

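View pics/scene0.png

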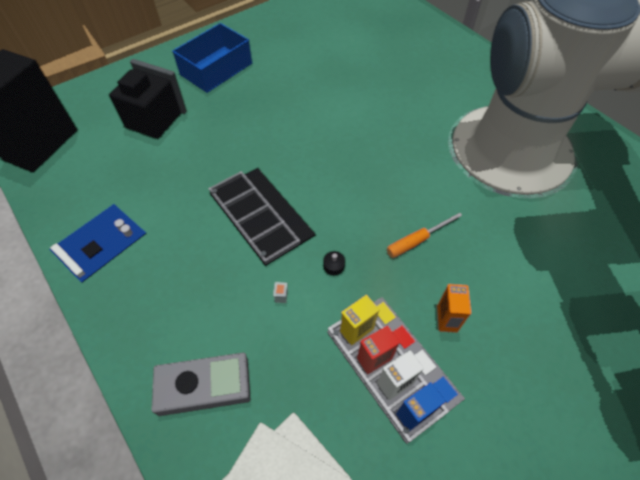

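Top view: the repair rack, at px (180,223), holds blue (119,196), white (151,203), red (186,202) and yellow (222,209) from the robot's left to its right. The tags at row ~247 agree. The empty black carrier is to the right, at (415,228). The orange module at (170,302), in front of the rack, has the same shape as the red one.

Candidates for module_red: the red block in bay 3 at top (186,202), the orange block at (170,302), the red tag at (194,250, flat), and the small orange-topped cube at (312,181). I choose (186,202), and I'll check it in a crop.

```bash
cat > h.py <<'E'
import numpy as np, cv2
from station import imaging
def cam(n):
    P=imaging.camera_params(n); f=240/np.tan(np.radians(P["vertical_fov"])/2)
    return P,f
def ray(n,uv,z):
    P,f=cam(n); T=P["camera_from_world"]; R=T[:3,:3]; c=-R.T@T[:3,3]
    uv=np.atleast_2d(np.asarray(uv,float))
    d=np.c_[(uv[:,0]-P["cx"])/f,(uv[:,1]-P["cy"])/f,np.ones(len(uv))]@R
    return c+d*((z-c[2])/d[:,2])[:,None]
def cloud(n,dep):
    P,f=cam(n); T=P["camera_from_world"]; R=T[:3,:3]
    v,u=np.mgrid[:480,:640]
    pc=np.stack([(u-P["cx"])/f*dep,(v-P["cy"])/f*dep,dep],-1)
    return (pc-T[:3,3])@R
def proj(n,X):
    P,f=cam(n); T=P["camera_from_world"]; c=np.atleast_2d(X)@T[:3,:3].T+T[:3,3]
    return np.c_[c[:,0]/c[:,2]*f+P["cx"],c[:,1]/c[:,2]*f+P["cy"]]
E
python3 - <<'E'
from h import *
for n in ("top","scene"):
    z=np.load(n+"0.npz"); X=cloud(n,z["d"]); p=z["p"]
    hsv=cv2.cvtColor(p,cv2.COLOR_BGR2HSV)
    green=(hsv[...,0]>65)&(hsv[...,0]<85)&(hsv[...,1]>100)&(z["d"]>0)
    v,u=np.where(green)
    for a in range(0,640,160):
        print(n,[round(float(np.median(X[b:b+120,a:a+160,2][green[b:b+120,a:a+160]])),1) for b in range(0,480,120) if green[b:b+120,a:a+160].sum()>50])
    masks=dict(yellow=(hsv[...,0]>22)&(hsv[...,0]<33)&(hsv[...,1]>150),blue=(hsv[...,0]>100)&(hsv[...,0]<125)&(hsv[...,1]>150),
      red=((hsv[...,0]<5)|(hsv[...,0]>172))&(hsv[...,1]>150),white=(hsv[...,1]<50)&(hsv[...,2]>150))
    for k,m in masks.items():
        N,l,s,c=cv2.connectedComponentsWithStats(m.astype(np.uint8))
        for i in range(1,N):
            if s[i,4]>80:
                q=X[l==i]; h=q[:,2]; t=q[h>85]
                print(n,k,c[i].round(),s[i,4],"zmed",np.median(h).round(), "top",len(t), t.mean(0).round(1) if len(t)>5 else "", np.percentile(h,[5,95]).round(),q.mean(0).round(1))
p=np.load("top0.npz")["p"]
c=cv2.resize(p[165:275,95:260],None,fx=4.8,fy=4.8,interpolation=cv2.INTER_CUBIC); cv2.imwrite("pics/rack.png",c)
c=cv2.resize(p[165:275,340:505],None,fx=4.8,fy=4.8,interpolation=cv2.INTER_CUBIC); cv2.imwrite("pics/carr.png",c)
E
```

```text
top [-0.1, 0.0, 0.1, 0.2]
top [0.2, 0.3, 0.3, 0.4]
top [0.3, 0.4, 0.5, 0.5]
top [0.5, 0.6, 0.6, 0.7]
top yellow [222. 215.] 618 zmed 93.0 top 566 [563.6 124.3  96.6] [67. 95.] [563.  123.1  93.5]
top yellow [226. 252.] 249 zmed 12.0 top 0  [10. 14.] [511.9 130.7  12.2]
top blue [490.  74.] 3700 zmed 4.0 top 18 [445.7 -12.8 776.8] [2. 7.] [ 850.7 -331.     8.2]
top blue [116. 201.] 530 zmed 93.0 top 530 [579.8 288.   95.5] [91. 95.] [579.8 288.   95.5]
top blue [131. 244.] 232 zmed 12.0 top 1  [10. 14.] [521.5 291.2  15.4]
top red [184. 207.] 544 zmed 93.0 top 544 [572.4 182.7  94.3] [91. 95.] [572.4 182.7  94.3]
top red [194. 249.] 245 zmed 12.0 top 1  [10. 15.] [515.1 183.9  15.4]
top white [125.  76.] 20855 zmed 4.0 top 84 [445.7 -12.8 776.8] [1. 6.] [826.4 328.6   6.5]
top white [484.  33.] 377 zmed 16.0 top 3  [ 0. 19.] [ 921.9 -316.3   20. ]
top white [269.  87.] 744 zmed 36.0 top 4  [34. 38.] [796.9  65.9  39.9]
top white [311. 179.] 98 zmed 30.0 top 1  [ 1. 33.] [638.5 -12.3  35.9]
top white [150. 203.] 674 zmed 93.0 top 639 [576.  234.3  97.5] [41. 95.] [578.4 236.3  93. ]
to
[... 1250 characters left out ...]
5.0 top 0  [ 2. 17.] [ 922.9 -318.8   13.3]
scene white [279. 288.] 97 zmed 29.0 top 0  [-0. 31.] [637.2 -13.   26.2]
scene white [379. 382.] 610 zmed 18.0 top 2  [ 6. 21.] [603.2 221.2  19.5]
scene white [409. 365.] 1082 zmed 91.0 top 735 [580.5 239.1  97. ] [ 8. 93.] [561.2 238.1  69.2]
scene white [224. 377.] 994 zmed 35.0 top 4  [33. 37.] [798.4  68.3  37.5]
scene white [ 80. 385.] 134 zmed -751.0 top 0  [-755. -746.] [1190.6 -475.3 -750.6]
scene white [ 76. 410.] 104 zmed -751.0 top 0  [-755. -745.] [1231.8 -407.  -750.8]
scene white [429. 423.] 176 zmed 18.0 top 0  [ 7. 21.] [582.4 316.3  17.2]
scene white [285. 455.] 4985 zmed 3.0 top 16 [798.9 321.  754.9] [0. 5.] [785.8 216.1   5. ]
```

View pics/rack.png

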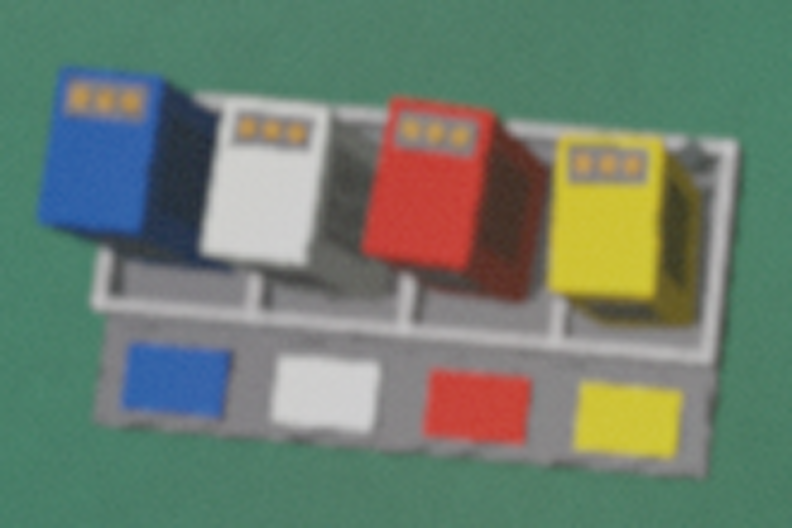

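View pics/carr.png

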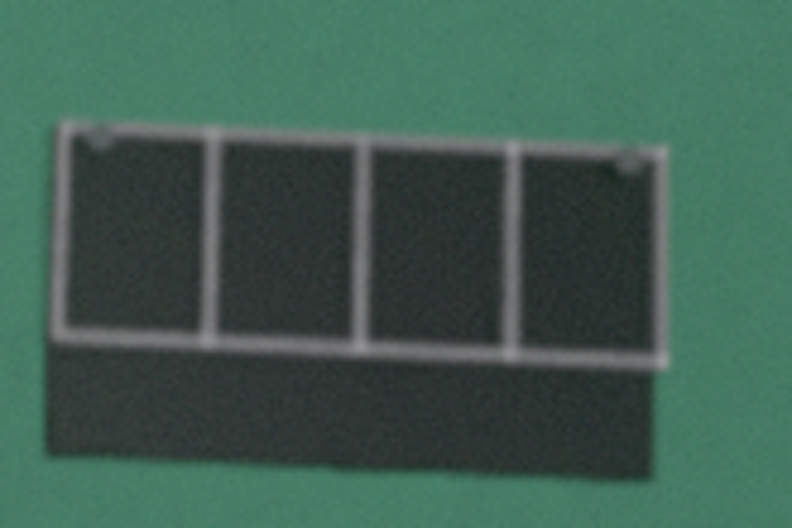

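```bash
cat >> h.py <<'E'
def rect(pts):
    (c,s,a)=cv2.minAreaRect(pts[:,:2].astype(np.float32))
    b=cv2.boxPoints((c,s,a)); e0=b[1]-b[0]; e1=b[2]-b[1]
    L=e0 if np.linalg.norm(e0)>np.linalg.norm(e1) else e1
    return np.array(c),sorted(s),np.degrees(np.arctan2(L[1],L[0]))%180
def largest(m):
    N,l,s,c=cv2.connectedComponentsWithStats(m.astype(np.uint8)); return l==1+np.argmax(s[1:,4])
def modules(n,p,d,near,zt=93,r=45):
    """near: dict name->approx xy ; top-face by depth mask then rays onto z=93"""
    X=cloud(n,d); out={}
    for k,(x,y) in near.items():
        m=(abs(X[...,2]-zt)<6)&(np.hypot(X[...,0]-x,X[...,1]-y)<r)
        out[k]=m
    return out
E
python3 - <<'E'
from h import *
near=dict(blue=(580,290),white=(578,236),red=(572,184),yellow=(566,127))
for n in ("top","scene"):
    z=np.load(n+"0.npz"); p=z["p"]; X=cloud(n,z["d"])
    hsv=cv2.cvtColor(p,cv2.COLOR_BGR2HSV)
    for k,(x,y) in near.items():
        m=(X[...,2]>86)&(X[...,2]<102)&(np.hypot(X[...,0]-x,X[...,1]-y)<36)
        m=largest(cv2.morphologyEx(m.astype(np.uint8),cv2.MORPH_OPEN,np.ones((3,3))))
        v,u=np.where(m); q=ray(n,np.c_[u,v],93)
        c,s,a=rect(q); print(n,k,c.round(1),np.round(s,1),a.round(1),q.mean(0).round(1))
    # tags
    for k,(x,y) in dict(blue=(520,291),white=(518,237),red=(515,184),yellow=(511,131)).items():
        hh=hsv[...,0]; S=hsv[...,1]
        cm=dict(yellow=(hh>22)&(hh<33)&(S>120),blue=(hh>100)&(hh<125)&(S>130),red=((hh<6)|(hh>172))&(S>130),white=(S<50)&(hsv[...,2]>140))[k]
        m=cm&(X[...,2]<30)&(np.hypot(X[...,0]-x,X[...,1]-y)<27)
        if m.sum()<50: continue
        m=largest(m); v,u=np.where(m); q=ray(n,np.c_[u,v],12); c,s,a=rect(q); print(n,"tag",k,c.round(1),np.round(s,1),a.round(1))
    # carrier walls: grey brighter than black
    bx=np.array([[570,-60],[570,-260]])
    reg=(X[...,0]>500)&(X[...,0]<660)&(X[...,1]<-40)&(X[...,1]>-330)
    dark=reg&(hsv[...,1]<90)&(X[...,2]>2)&(X[...,2]<40)
    v,u=np.where(largest(dark)); q=ray(n,np.c_[u,v],14); print(n,"carr all",*rect(q))
    wall=largest(dark&(hsv[...,2]>85)); v,u=np.where(wall); q=ray(n,np.c_[u,v],20); print(n,"walls",wall.sum(),*rect(q))
    N,l,s,c=cv2.connectedComponentsWithStats((dark&(hsv[...,2]<75)).astype(np.uint8))
    for i in range(1,N):
        if s[i,4]>150:
            v,u=np.where(l==i); cc,ss,aa=rect(ray(n,np.c_[u,v],20)); print(n,"dark",c[i].round(),s[i,4],cc.round(1),np.round(ss,1),aa.round(1), ray(n,c[i],20).round(1))
E
```

```text
top blue [587.  288.7] [36.2 52.3] 176.3 [586.8 288.7  93. ]
top white [578.4 234.8] [36.2 52.4] 174.9 [578.2 234.8  93. ]
top red [579.2 183. ] [35.4 52.5] 173.5 [579.1 183.1  93. ]
top yellow [570.7 125.6] [35.  52.2] 179.6 [570.5 125.8  93. ]
top tag blue [522.1 292.4] [21.4 34.9] 86.4
top tag white [519.  239.3] [28.7 39.2] 85.9
top tag red [515.1 184.9] [22.3 34.2] 91.6
top tag yellow [512.2 131. ] [23.1 35.5] 86.4
top carr all [ 565.71099854 -192.62438965] [123.17041015625, 224.8235321044922] 89.26825
top walls 1488 [ 584.49243164 -191.47958374] [82.96060180664062, 223.16770935058594] 88.92017
top dark [368. 213.] 1049 [ 585.3 -110.6] [46.3 68.3] 0.6 [[ 585.1 -111.4   20. ]]
top dark [399. 214.] 1072 [ 584.9 -165.8] [46.8 68.5] 0.5 [[ 584.8 -165.1   20. ]]
top dark [431. 216.] 1083 [ 583.8 -219. ] [46.7 69.2] 179.7 [[ 583.5 -219.2   20. ]]
top dark [462. 218.] 1052 [ 583.  -272.7] [46.5 68.8] 179.2 [[ 582.5 -273.4   20. ]]
top dark [412. 250.] 2812 [ 523.6 -188. ] [ 39.3 214.4] 89.0 [[ 523.5 -187.8   20. ]]
scene blue [589.2 291.7] [33.8 53. ] 175.9 [589.1 291.8  93. ]
scene wh
[... 292 characters left out ...]
16.2 187.2] [23.3 35.1] 86.1
scene tag yellow [513.3 133.4] [24.6 35.4] 86.7
scene carr all [ 567.01757812 -189.46551514] [120.08861541748047, 229.46145629882812] 89.03384
scene walls 1020 [ 583.73651123 -189.05439758] [82.52894592285156, 220.82565307617188] 88.842155
scene dark [277. 210.] 1515 [ 569.7 -179. ] [117.6 214.8] 89.1 [[ 540.2 -164.6   20. ]]
scene dark [232. 188.] 533 [ 582.7 -270.1] [45.1 68.2] 177.9 [[ 582.6 -269.5   20. ]]
scene dark [245. 205.] 586 [ 583.7 -216.2] [45.1 68.2] 178.9 [[ 584.1 -215.8   20. ]]
scene dark [259. 222.] 639 [ 584.5 -162.6] [45.9 68.6] 178.6 [[ 585.1 -162.    20. ]]
scene dark [274. 240.] 677 [ 585.4 -108.5] [45.5 68.4] 179.3 [[ 585.4 -108.4   20. ]]
```

The crop shows an unmistakably red block with its red tag in the third bay, and the orange lookalike stands outside the rack, so (186,202) is module_red. From the robot's left the order is blue, white, red, yellow. The carrier should therefore hold yellow, red, white, blue.

The two views agree to about 3 mm, so I use their mean:

| | yellow | red | white | blue |
|---|---|---|---|---|
| Module (x, y) | (571.8, 127.7) | (580.2, 184.9) | (579.6, 236.6) | (588.1, 290.2) |
| Module yaw (deg) | -0.4 | -6.8 | -5.2 | -3.9 |
| Target carrier bay (x, y) | (585.3, -110) | (584.7, -164) | (583.8, -217.5) | (582.8, -271) |

Carrier yaw is -1°. First I turn the tool to yaw 0.

>>> {"api": "carry_out", "payload": {"targets": [{"translation": [0,0,0],"dr": [0,0,10],"jaw": -1},{"translation": [0,0,0],"dr": [0,0,10],"jaw": -1},{"translation": [0,0,0],"dr": [0,0,10],"jaw": -1},{"translation": [0,0,0],"dr": [0,0,10],"jaw": -1},{"translation": [0,0,0],"dr": [0,0,10],"jaw": -1},{"translation": [0,0,0],"dr": [0,0,10],"jaw": -1},{"translation": [0,0,0],"dr": [0,0,5],"jaw": -1},{"translation": [0,0,0],"dr": [0,0,0],"jaw": -1}]}}

```text
clock: 1.1
position: [267.7, 564.5, 188.8]
eef_rot: [3.141, 0.0, -0.006]
contact_force: [-0.2, 0.1, 0.8]
gripper_width: 91.1
```

```bash
cat > go.py <<'E'
import sys, numpy as np
from station import robot
from scipy.spatial.transform import Rotation as Ro
def go(x,y,z,yaw):
    s=robot.observe(); R=Ro.from_euler("xyz",s["eef_rot"])
    d=R.inv().apply(np.array([x,y,z])-s["position"])
    want=Ro.from_euler("xyz",[np.pi,0,np.radians(yaw)])
    rv=np.degrees((R.inv()*want).as_rotvec())
    print("t",round(s["clock"],2),"pos",s["position"].round(1),"rpy",np.degrees(s["eef_rot"]).round(1),"F",s["contact_force"].round(1),"w",round(s["gripper_width"],1))
    print("  to go",[x,y,z,yaw],"tool shift",d.round(1),"turn",rv.round(1))
if __name__=="__main__":
    a=list(map(float,sys.argv[1:]))
    for i in range(0,len(a),4): go(*a[i:i+4])
E
python3 go.py 571.8 127.7 170 -0.4
```

```text
t 1.1 pos [267.7 564.5 188.8] rpy [180.    0.   -0.3] F [-0.2  0.1  0.8] w 91.1
  to go [571.8, 127.7, 170.0, -0.4] tool shift [306.7 435.   19. ] turn [0.  0.  0.1]
```

>>> {"api": "carry_out", "payload": {"targets": [{"translation": [15,22,0],"dr": [0,0,0],"jaw": -1},{"translation": [30,43,0],"dr": [0,0,0],"jaw": -1},{"translation": [30,43,0],"dr": [0,0,0],"jaw": -1},{"translation": [30,43,0],"dr": [0,0,0],"jaw": -1},{"translation": [30,43,0],"dr": [0,0,0],"jaw": -1},{"translation": [30,43,0],"dr": [0,0,0],"jaw": -1},{"translation": [30,43,0],"dr": [0,0,0],"jaw": -1},{"translation": [30,43,0],"dr": [0,0,0],"jaw": -1},{"translation": [30,43,0],"dr": [0,0,0],"jaw": -1},{"translation": [30,43,0],"dr": [0,0,0],"jaw": -1},{"translation": [22,26,0],"dr": [0,0,0],"jaw": -1},{"translation": [0,0,0],"dr": [0,0,0],"jaw": -1}]}}

```text
clock: 2.6
position: [573.2, 125.9, 188.8]
eef_rot: [3.141, -0.0, -0.007]
contact_force: [-0.9, 0.6, -0.4]
gripper_width: 91.2
```

```bash
python3 go.py 571.8 127.7 53 -0.4
```

```text
t 2.6 pos [573.2 125.9 188.8] rpy [180.   -0.   -0.4] F [-0.9  0.6 -0.4] w 91.2
  to go [571.8, 127.7, 53.0, -0.4] tool shift [ -1.4  -1.8 135.8] turn [ 0. -0.  0.]
```

>>> {"api": "carry_out", "payload": {"targets": [{"translation": [-1.4,-1.8,20],"dr": [0,0,0],"jaw": -1},{"translation": [0,0,30],"dr": [0,0,0],"jaw": -1},{"translation": [0,0,30],"dr": [0,0,0],"jaw": -1},{"translation": [0,0,30],"dr": [0,0,0],"jaw": -1},{"translation": [0,0,25],"dr": [0,0,0],"jaw": -1},{"translation": [0,0,0],"dr": [0,0,0],"jaw": -1}]}}

```text
clock: 3.35
position: [568.8, 130.1, 52.7]
eef_rot: [3.141, 0.004, -0.004]
contact_force: [0.1, -0.3, 0.8]
gripper_width: 91.0
```

```bash
python3 go.py 571.8 127.7 53 -0.4; python3 - <<'E'
from h import *
a=imaging.camera("top")[0]; b=imaging.camera("scene")[0]
c=cv2.resize(a[140:290,80:280],(400,300)); d=cv2.resize(b[250:460,300:500],(400,420))[:300]
cv2.imwrite("pics/grip1.png",np.hstack([c,d]))
E
```

```text
t 3.35 pos [568.8 130.1  52.7] rpy [180.    0.2  -0.3] F [ 0.1 -0.3  0.8] w 91.0
  to go [571.8, 127.7, 53.0, -0.4] tool shift [ 3.   2.4 -0.3] turn [0.  0.2 0.1]
```

View pics/grip1.png

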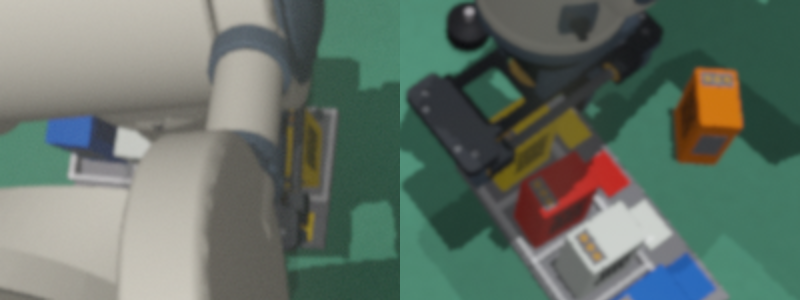

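The fingers straddle the yellow module, with one black finger on each side at right-crop (460,130) and (600,90). The neighbours are clear. The TCP sits about 3 mm off target, so I correct that and close.

>>> {"api": "carry_out", "payload": {"targets": [{"translation": [3,2.4,0],"dr": [0,0,0],"jaw": -1},{"translation": [0,0,0],"dr": [0,0,0],"jaw": -1},{"translation": [0,0,0],"dr": [0,0,0],"jaw": -1}]}}

```text
clock: 3.82
position: [573.8, 127.1, 54.6]
eef_rot: [-3.141, -0.001, -0.007]
contact_force: [-0.7, -0.5, -0.1]
gripper_width: 91.1
```

```bash
python3 go.py 571.8 127.7 53 -0.4
```

```text
t 3.83 pos [573.8 127.1  54.6] rpy [-180.    -0.    -0.4] F [-0.7 -0.5 -0.1] w 91.1
  to go [571.8, 127.7, 53.0, -0.4] tool shift [-2.  -0.6  1.6] turn [-0. -0.  0.]
```

>>> {"api": "carry_out", "payload": {"targets": [{"translation": [-2,-0.6,1.5],"dr": [0,0,0],"jaw": -1},{"translation": [0,0,0],"dr": [0,0,0],"jaw": 1},{"translation": [0,0,0],"dr": [0,0,0],"jaw": 1},{"translation": [0,0,0],"dr": [0,0,0],"jaw": 1},{"translation": [0,0,0],"dr": [0,0,0],"jaw": 1},{"translation": [0,0,0],"dr": [0,0,0],"jaw": 1},{"translation": [0,0,0],"dr": [0,0,0],"jaw": 1},{"translation": [0,0,0],"dr": [0,0,0],"jaw": 1}]}}

```text
clock: 4.82
position: [571.6, 127.8, 52.6]
eef_rot: [-3.142, -0.0, -0.006]
contact_force: [0.4, 0.6, -0.5]
gripper_width: 52.0
```

```bash
python3 go.py 571.8 127.7 53 -0.4
```

```text
t 4.83 pos [571.6 127.8  52.6] rpy [-180.    -0.    -0.4] F [ 0.4  0.6 -0.5] w 52.0
  to go [571.8, 127.7, 53.0, -0.4] tool shift [ 0.2  0.1 -0.4] turn [-0. -0.  0.]
```

Gripped: the opening is 52.0 mm and the TCP is on the target. Next I lift 115 mm.

>>> {"api": "carry_out", "payload": {"targets": [{"translation": [0,0,-10],"dr": [0,0,0],"jaw": 1},{"translation": [0,0,-20],"dr": [0,0,0],"jaw": 1},{"translation": [0,0,-25],"dr": [0,0,0],"jaw": 1},{"translation": [0,0,-25],"dr": [0,0,0],"jaw": 1},{"translation": [0,0,-25],"dr": [0,0,0],"jaw": 1},{"translation": [0,0,-10],"dr": [0,0,0],"jaw": 1},{"translation": [0,0,0],"dr": [0,0,0],"jaw": 1},{"translation": [0,0,0],"dr": [0,0,0],"jaw": 1}]}}

```text
clock: 5.82
position: [571.0, 127.7, 166.7]
eef_rot: [3.141, 0.002, -0.006]
contact_force: [-0.3, -0.8, -2.8]
gripper_width: 51.6
```

```bash
python3 go.py 585.3 -110 168 -1
```

```text
t 5.83 pos [571.  127.7 166.7] rpy [ 1.8e+02  1.0e-01 -4.0e-01] F [-0.3 -0.8 -2.8] w 51.6
  to go [585.3, -110.0, 168.0, -1.0] tool shift [ 15.8 237.6  -1.3] turn [0.  0.1 0.6]
```

>>> {"api": "carry_out", "payload": {"targets": [{"translation": [1,15,0],"dr": [0,0,0.6],"jaw": 1},{"translation": [2,30,0],"dr": [0,0,0],"jaw": 1},{"translation": [2,35,0],"dr": [0,0,0],"jaw": 1},{"translation": [2,35,0],"dr": [0,0,0],"jaw": 1},{"translation": [2,35,0],"dr": [0,0,0],"jaw": 1},{"translation": [2,35,0],"dr": [0,0,0],"jaw": 1},{"translation": [1.5,30,0],"dr": [0,0,0],"jaw": 1},{"translation": [1,15,0],"dr": [0,0,0],"jaw": 1},{"translation": [0,7.5,0],"dr": [0,0,0],"jaw": 1},{"translation": [0,0,0],"dr": [0,0,0],"jaw": 1},{"translation": [0,0,0],"dr": [0,0,0],"jaw": 1},{"translation": [0,0,0],"dr": [0,0,0],"jaw": 1}]}}

```text
clock: 7.32
position: [581.2, -109.2, 167.6]
eef_rot: [-3.142, 0.0, -0.016]
contact_force: [0.3, -0.3, -1.7]
gripper_width: 51.8
```

```bash
python3 go.py 585.3 -110 54 -1; python3 - <<'E'
from h import *
a=imaging.camera("top")[0]; b=imaging.camera("scene")[0]
cv2.imwrite("pics/carry1.png",np.hstack([cv2.resize(a,(400,300)),cv2.resize(b,(400,300))]))
E
```

```text
t 7.33 pos [ 581.2 -109.2  167.6] rpy [-180.     0.    -0.9] F [ 0.3 -0.3 -1.7] w 51.8
  to go [585.3, -110.0, 54.0, -1.0] tool shift [  4.1   0.7 113.6] turn [-0.   0.   0.1]
```

View pics/carry1.png

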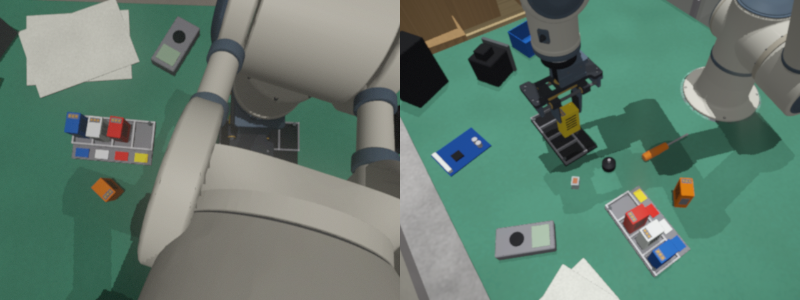

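The right half shows the yellow module upright in the gripper at (568,120), above the carrier's first bay. The other three modules are undisturbed. I lower it to 15 mm above its resting height, let it settle and check.

>>> {"api": "carry_out", "payload": {"targets": [{"translation": [4,0.7,15],"dr": [0,0,0],"jaw": 1},{"translation": [0,0,25],"dr": [0,0,0],"jaw": 1},{"translation": [0,0,25],"dr": [0,0,0],"jaw": 1},{"translation": [0,0,20],"dr": [0,0,0],"jaw": 1},{"translation": [0,0,10],"dr": [0,0,0],"jaw": 1},{"translation": [0,0,0],"dr": [0,0,0],"jaw": 1},{"translation": [0,0,0],"dr": [0,0,0],"jaw": 1},{"translation": [0,0,0],"dr": [0,0,0],"jaw": 1}]}}

```text
clock: 8.43
position: [585.7, -110.8, 73.3]
eef_rot: [3.141, -0.001, -0.017]
contact_force: [0.2, -0.5, -2.9]
gripper_width: 52.1
```

```bash
python3 go.py 585.3 -110 53.5 -1
```

```text
t 8.43 pos [ 585.7 -110.8   73.3] rpy [ 1.8e+02 -1.0e-01 -1.0e+00] F [ 0.2 -0.5 -2.9] w 52.1
  to go [585.3, -110.0, 53.5, -1.0] tool shift [-0.4 -0.8 19.8] turn [ 0.  -0.1  0. ]
```

>>> {"api": "carry_out", "payload": {"targets": [{"translation": [0,-0.8,10],"dr": [0,0,0],"jaw": 1},{"translation": [0,0,7],"dr": [0,0,0],"jaw": 1},{"translation": [0,0,2.5],"dr": [0,0,0],"jaw": 1},{"translation": [0,0,0],"dr": [0,0,0],"jaw": 1},{"translation": [0,0,0],"dr": [0,0,0],"jaw": 1}]}}

```text
clock: 9.05
position: [585.3, -109.9, 53.1]
eef_rot: [3.142, -0.0, -0.017]
contact_force: [-0.6, 0.1, -2.3]
gripper_width: 52.0
```

```bash
python3 go.py 585.3 -110 53.5 -1
```

```text
t 9.05 pos [ 585.3 -109.9   53.1] rpy [180.  -0.  -1.] F [-0.6  0.1 -2.3] w 52.0
  to go [585.3, -110.0, 53.5, -1.0] tool shift [ 0.   0.1 -0.4] turn [ 0. -0.  0.]
```

>>> {"api": "carry_out", "payload": {"targets": [{"translation": [0,0,0.5],"dr": [0,0,0],"jaw": 1},{"translation": [0,0,0],"dr": [0,0,0],"jaw": 0.2},{"translation": [0,0,0],"dr": [0,0,0],"jaw": -0.5},{"translation": [0,0,0],"dr": [0,0,0],"jaw": -1},{"translation": [0,0,0],"dr": [0,0,0],"jaw": -1},{"translation": [0,0,0],"dr": [0,0,0],"jaw": -1},{"translation": [0,0,-20],"dr": [0,0,0],"jaw": -1},{"translation": [0,0,-30],"dr": [0,0,0],"jaw": -1},{"translation": [0,0,-30],"dr": [0,0,0],"jaw": -1},{"translation": [0,0,-20],"dr": [0,0,0],"jaw": -1},{"translation": [0,0,0],"dr": [0,0,0],"jaw": -1},{"translation": [0,0,0],"dr": [0,0,0],"jaw": -1}]}}

```text
clock: 10.55
position: [584.7, -109.8, 151.8]
eef_rot: [-3.141, 0.001, -0.017]
contact_force: [-0.0, 0.8, -0.2]
gripper_width: 91.3
```

```bash
python3 go.py 580.2 184.9 150 -6.8; python3 - <<'E'
from h import *
b,d=imaging.camera("scene")
cv2.imwrite("pics/rel1.png",cv2.resize(b[90:330,150:470],(800,600)))
X=cloud("scene",d)
for k,(x,y) in dict(yellow=(585,-110),red=(580,185)).items():
    m=(abs(X[...,2]-93)<9)&(np.hypot(X[...,0]-x,X[...,1]-y)<36)
    v,u=np.where(largest(m)); print(k,*rect(ray("scene",np.c_[u,v],93)), np.median(X[...,2][m]))
E
```

```text
t 10.55 pos [ 584.7 -109.8  151.8] rpy [-1.8e+02  1.0e-01 -1.0e+00] F [-0.   0.8 -0.2] w 91.3
  to go [580.2, 184.9, 150.0, -6.8] tool shift [  -9.5 -294.5    1.9] turn [-0.   0.1  5.8]
yellow [ 585.72113037 -105.99588776] [38.37812805175781, 53.06356430053711] 178.51497 91.6288621220537
red [581.91802979 186.86553955] [35.54644775390625, 53.97172164916992] 173.23735 91.6484025235761
```

View pics/rel1.png

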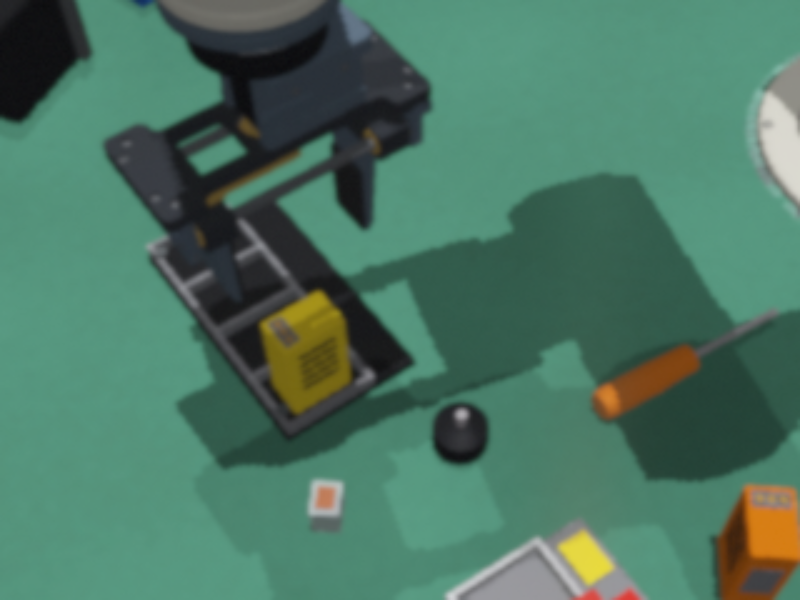

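Yellow stands upright in the carrier's first bay, at px (305,350). It is level with the red module and within about 3 mm of the bay's centre. Red is next.

>>> {"api": "carry_out", "payload": {"targets": [{"translation": [-1,-20,0],"dr": [0,0,0],"jaw": -1},{"translation": [-1,-40,0],"dr": [0,0,0],"jaw": -1},{"translation": [-1,-45,0],"dr": [0,0,0],"jaw": -1},{"translation": [-1,-45,0],"dr": [0,0,0],"jaw": -1},{"translation": [-1,-45,0],"dr": [0,0,0],"jaw": -1},{"translation": [-1,-45,0],"dr": [0,0,0],"jaw": -1},{"translation": [-1,-30,0],"dr": [0,0,0],"jaw": -1},{"translation": [-1,-15,0],"dr": [0,0,0],"jaw": -1},{"translation": [-1.5,-9.5,0],"dr": [0,0,5.8],"jaw": -1},{"translation": [0,0,0],"dr": [0,0,0],"jaw": -1},{"translation": [0,0,0],"dr": [0,0,0],"jaw": -1},{"translation": [0,0,0],"dr": [0,0,0],"jaw": -1}]}}

```text
clock: 12.1
position: [580.7, 184.1, 152.6]
eef_rot: [3.141, 0.0, -0.118]
contact_force: [-0.0, 0.3, -0.3]
gripper_width: 91.1
```

```bash
python3 go.py 580.2 184.9 53 -6.8
```

```text
t 12.1 pos [580.7 184.1 152.6] rpy [180.    0.   -6.7] F [-0.   0.3 -0.3] w 91.1
  to go [580.2, 184.9, 53.0, -6.8] tool shift [-0.6 -0.7 99.6] turn [0.  0.  0.1]
```

>>> {"api": "carry_out", "payload": {"targets": [{"translation": [-0.6,-0.7,15],"dr": [0,0,0],"jaw": -1},{"translation": [0,0,25],"dr": [0,0,0],"jaw": -1},{"translation": [0,0,25],"dr": [0,0,0],"jaw": -1},{"translation": [0,0,20],"dr": [0,0,0],"jaw": -1},{"translation": [0,0,10],"dr": [0,0,0],"jaw": -1},{"translation": [0,0,4.5],"dr": [0,0,0],"jaw": -1},{"translation": [0,0,0],"dr": [0,0,0],"jaw": -1},{"translation": [0,0,0],"dr": [0,0,0],"jaw": -1},{"translation": [0,0,0],"dr": [0,0,0],"jaw": -1}]}}

```text
clock: 13.22
position: [580.5, 185.6, 53.6]
eef_rot: [-3.141, -0.001, -0.118]
contact_force: [0.1, -0.9, 0.5]
gripper_width: 91.3
```

```bash
python3 go.py 580.2 184.9 53 -6.8
```

```text
t 13.22 pos [580.5 185.6  53.6] rpy [-180.    -0.    -6.8] F [ 0.1 -0.9  0.5] w 91.3
  to go [580.2, 184.9, 53.0, -6.8] tool shift [-0.2  0.7  0.6] turn [-0. -0.  0.]
```

>>> {"api": "carry_out", "payload": {"targets": [{"translation": [0,0.7,0.5],"dr": [0,0,0],"jaw": -1},{"translation": [0,0,0],"dr": [0,0,0],"jaw": 1},{"translation": [0,0,0],"dr": [0,0,0],"jaw": 1},{"translation": [0,0,0],"dr": [0,0,0],"jaw": 1},{"translation": [0,0,0],"dr": [0,0,0],"jaw": 1},{"translation": [0,0,0],"dr": [0,0,0],"jaw": 1},{"translation": [0,0,0],"dr": [0,0,0],"jaw": 1},{"translation": [0,0,0],"dr": [0,0,0],"jaw": 1}]}}

```text
clock: 14.22
position: [580.1, 184.8, 52.6]
eef_rot: [-3.142, -0.0, -0.118]
contact_force: [1.1, 0.3, -0.2]
gripper_width: 51.8
```

```bash
python3 go.py 580.2 184.9 53 -6.8
```

```text
t 14.22 pos [580.1 184.8  52.6] rpy [-180.    -0.    -6.8] F [ 1.1  0.3 -0.2] w 51.8
  to go [580.2, 184.9, 53.0, -6.8] tool shift [ 0.  -0.1 -0.4] turn [-0. -0.  0.]
```

>>> {"api": "carry_out", "payload": {"targets": [{"translation": [0,0,-10],"dr": [0,0,0],"jaw": 1},{"translation": [0,0,-20],"dr": [0,0,0],"jaw": 1},{"translation": [0,0,-25],"dr": [0,0,0],"jaw": 1},{"translation": [0,0,-25],"dr": [0,0,0],"jaw": 1},{"translation": [0,0,-25],"dr": [0,0,-2.9],"jaw": 1},{"translation": [0,0,-10],"dr": [0,0,-2.9],"jaw": 1},{"translation": [0,0,0],"dr": [0,0,0],"jaw": 1},{"translation": [0,0,0],"dr": [0,0,0],"jaw": 1}]}}

```text
clock: 15.22
position: [579.7, 184.7, 167.2]
eef_rot: [3.141, 0.001, -0.018]
contact_force: [-0.5, -0.9, -2.4]
gripper_width: 52.0
```

```bash
python3 go.py 584.7 -164 167.6 -1
```

```text
t 15.22 pos [579.7 184.7 167.2] rpy [ 1.8e+02  1.0e-01 -1.0e+00] F [-0.5 -0.9 -2.4] w 52.0
  to go [584.7, -164.0, 167.6, -1.0] tool shift [ 1.140e+01  3.486e+02 -3.000e-01] turn [ 0.   0.1 -0. ]
```

>>> {"api": "carry_out", "payload": {"targets": [{"translation": [0,15,0],"dr": [0,0,0],"jaw": 1},{"translation": [1,30,0],"dr": [0,0,0],"jaw": 1},{"translation": [1.5,40,0],"dr": [0,0,0],"jaw": 1},{"translation": [1.5,45,0],"dr": [0,0,0],"jaw": 1},{"translation": [1.5,45,0],"dr": [0,0,0],"jaw": 1},{"translation": [1.5,45,0],"dr": [0,0,0],"jaw": 1},{"translation": [1.5,45,0],"dr": [0,0,0],"jaw": 1},{"translation": [1.5,40,0],"dr": [0,0,0],"jaw": 1},{"translation": [1,25,0],"dr": [0,0,0],"jaw": 1},{"translation": [0.4,12,0],"dr": [0,0,0],"jaw": 1},{"translation": [0,6.6,0],"dr": [0,0,0],"jaw": 1},{"translation": [0,0,0],"dr": [0,0,0],"jaw": 1}]}}

```text
clock: 16.73
position: [585.5, -163.7, 167.5]
eef_rot: [-3.141, 0.0, -0.017]
contact_force: [-0.4, 0.5, -2.4]
gripper_width: 51.6
```

>>> {"api": "carry_out", "payload": {"targets": [{"translation": [0,0,0],"dr": [0,0,0],"jaw": 1},{"translation": [0,0,0],"dr": [0,0,0],"jaw": 1}]}}

```text
clock: 16.98
position: [585.6, -163.3, 167.7]
eef_rot: [-3.142, 0.0, -0.016]
contact_force: [0.2, -0.6, -2.7]
gripper_width: 51.8
```

```bash
python3 go.py 584.7 -164 53 -1;  python3 - <<'E'
from h import *
b,d=imaging.camera("scene")
cv2.imwrite("pics/carry2.png",cv2.resize(b[90:330,150:470],(800,600)))
E
```

```text
t 16.98 pos [ 585.6 -163.3  167.7] rpy [-180.     0.    -0.9] F [ 0.2 -0.6 -2.7] w 51.8
  to go [584.7, -164.0, 53.0, -1.0] tool shift [ -0.9   0.7 114.7] turn [-0.   0.   0.1]
```

View pics/carry2.png

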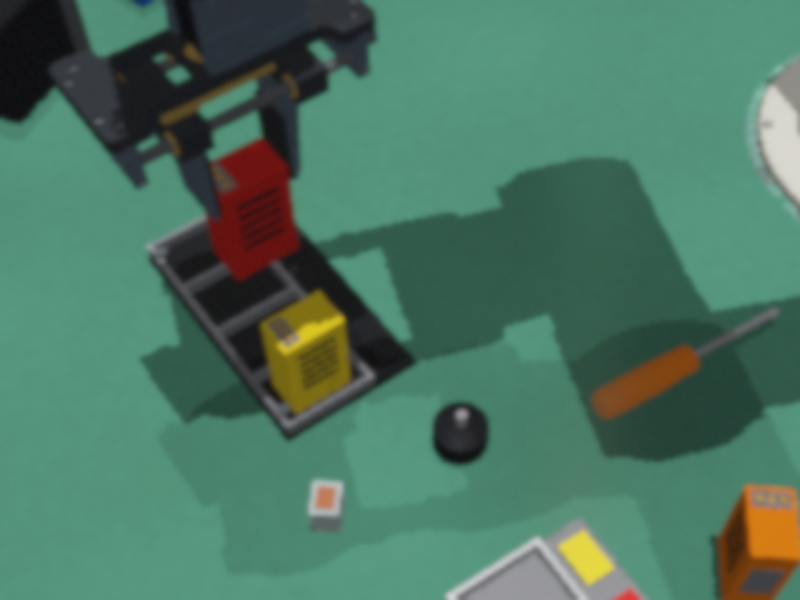

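Red hangs upright at (252,210) over the second bay, and yellow at (305,350) is undisturbed. I lower red in two stages.

>>> {"api": "carry_out", "payload": {"targets": [{"translation": [-0.9,0.7,15],"dr": [0,0,0],"jaw": 1},{"translation": [0,0,25],"dr": [0,0,0],"jaw": 1},{"translation": [0,0,25],"dr": [0,0,0],"jaw": 1},{"translation": [0,0,20],"dr": [0,0,0],"jaw": 1},{"translation": [0,0,10],"dr": [0,0,0],"jaw": 1},{"translation": [0,0,0],"dr": [0,0,0],"jaw": 1},{"translation": [0,0,0],"dr": [0,0,0],"jaw": 1},{"translation": [0,0,0],"dr": [0,0,0],"jaw": 1}]}}

```text
clock: 18.02
position: [585.1, -164.8, 73.4]
eef_rot: [3.141, -0.001, -0.017]
contact_force: [0.4, 0.0, -2.8]
gripper_width: 51.6
```

```bash
python3 go.py 584.7 -164 53 -1
```

```text
t 18.02 pos [ 585.1 -164.8   73.4] rpy [ 1.8e+02 -1.0e-01 -1.0e+00] F [ 0.4  0.  -2.8] w 51.6
  to go [584.7, -164.0, 53.0, -1.0] tool shift [-0.5 -0.8 20.4] turn [ 0.  -0.1  0. ]
```

>>> {"api": "carry_out", "payload": {"targets": [{"translation": [-0.4,-0.6,10],"dr": [0,0,0],"jaw": 1},{"translation": [0,0,7],"dr": [0,0,0],"jaw": 1},{"translation": [0,0,2.9],"dr": [0,0,0],"jaw": 1},{"translation": [0,0,0],"dr": [0,0,0],"jaw": 1},{"translation": [0,0,0],"dr": [0,0,0],"jaw": 1}]}}

```text
clock: 18.65
position: [584.3, -164.0, 52.6]
eef_rot: [-3.142, 0.0, -0.017]
contact_force: [0.2, 0.4, -2.8]
gripper_width: 51.5
```

```bash
python3 go.py 584.7 -164 52.6 -1
```

```text
t 18.65 pos [ 584.3 -164.    52.6] rpy [-180.    0.   -1.] F [ 0.2  0.4 -2.8] w 51.5
  to go [584.7, -164.0, 52.6, -1.0] tool shift [ 0.4 -0.  -0. ] turn [-0.  0.  0.]
```

>>> {"api": "carry_out", "payload": {"targets": [{"translation": [0,0,0.4],"dr": [0,0,0],"jaw": 1},{"translation": [0,0,0],"dr": [0,0,0],"jaw": 0.2},{"translation": [0,0,0],"dr": [0,0,0],"jaw": -0.5},{"translation": [0,0,0],"dr": [0,0,0],"jaw": -1},{"translation": [0,0,0],"dr": [0,0,0],"jaw": -1},{"translation": [0,0,0],"dr": [0,0,0],"jaw": -1},{"translation": [0,0,-20],"dr": [0,0,0],"jaw": -1},{"translation": [0,0,-30],"dr": [0,0,0],"jaw": -1},{"translation": [0,0,-30],"dr": [0,0,0],"jaw": -1},{"translation": [0,0,-20],"dr": [0,0,0],"jaw": -1},{"translation": [0,0,0],"dr": [0,0,0],"jaw": -1},{"translation": [0,0,0],"dr": [0,0,0],"jaw": -1}]}}

```text
clock: 20.15
position: [583.8, -163.9, 151.5]
eef_rot: [-3.141, 0.001, -0.017]
contact_force: [-0.7, 0.2, 0.7]
gripper_width: 91.0
```

```bash
cat > chk.py <<'E'
from h import *
import sys
n=sys.argv[1]; b,d=imaging.camera(n)
cv2.imwrite(f"pics/{sys.argv[2]}.png",cv2.resize(b[90:330,150:470] if n=="scene" else b,(800,600)))
X=cloud(n,d)
for k,(x,y) in dict(yellow=(585,-110),red=(585,-164),white=(584,-217),blue=(583,-271),white0=(580,237),blue0=(588,290)).items():
    m=(abs(X[...,2]-93)<9)&(np.hypot(X[...,0]-x,X[...,1]-y)<34)
    m=cv2.morphologyEx(m.astype(np.uint8),cv2.MORPH_OPEN,np.ones((3,3)))>0
    if m.sum()<100: continue
    v,u=np.where(largest(m)); c,s,a=rect(ray(n,np.c_[u,v],93)); print(k,c.round(1),np.round(s,1),a.round(1),np.median(X[...,2][m]).round(1))
E
python3 go.py 579.6 236.6 152 -5.2; python3 chk.py scene rel2
```

```text
t 20.15 pos [ 583.8 -163.9  151.5] rpy [-1.8e+02  1.0e-01 -1.0e+00] F [-0.7  0.2  0.7] w 91.0
  to go [579.6, 236.6, 152.0, -5.2] tool shift [-1.100e+01 -4.003e+02 -4.000e-01] turn [-0.   0.1  4.2]
yellow [ 586.  -106.1] [37.9 53.7] 179.3 91.5
red [ 584.7 -159.2] [38.2 53.2] 179.1 91.7
white0 [581.  238.3] [34.5 53.6] 174.4 91.7
blue0 [589.5 291.8] [34.1 53.5] 175.6 91.8
```

View pics/rel2.png

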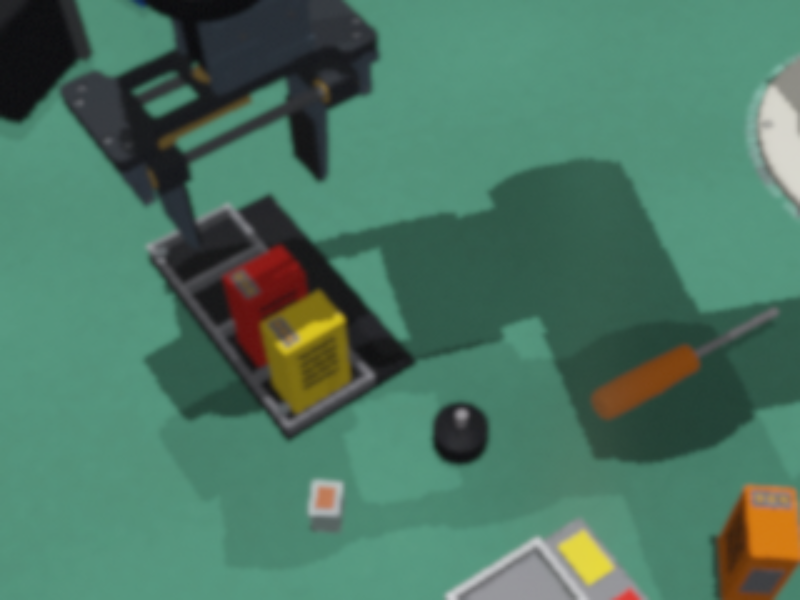

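Red stands upright in the second bay at (265,300). Next is white, which still stands at its measured pose.

>>> {"api": "carry_out", "payload": {"targets": [{"translation": [0,-20,0],"dr": [0,0,0],"jaw": -1},{"translation": [-1,-40,0],"dr": [0,0,0],"jaw": -1},{"translation": [-1.5,-50,0],"dr": [0,0,0],"jaw": -1},{"translation": [-1.5,-50,0],"dr": [0,0,0],"jaw": -1},{"translation": [-1.5,-50,0],"dr": [0,0,0],"jaw": -1},{"translation": [-1.5,-50,0],"dr": [0,0,0],"jaw": -1},{"translation": [-1.5,-50,0],"dr": [0,0,0],"jaw": -1},{"translation": [-1,-40,0],"dr": [0,0,0],"jaw": -1},{"translation": [-1,-28,0],"dr": [0,0,0],"jaw": -1},{"translation": [-0.5,-14,0],"dr": [0,0,0],"jaw": -1},{"translation": [0,-8,0],"dr": [0,0,4.2],"jaw": -1},{"translation": [0,0,0],"dr": [0,0,0],"jaw": -1}]}}

```text
clock: 21.7
position: [579.6, 236.3, 151.9]
eef_rot: [3.141, 0.001, -0.09]
contact_force: [0.8, -0.2, -0.0]
gripper_width: 91.2
```

>>> {"api": "carry_out", "payload": {"targets": [{"translation": [0,0,0],"dr": [0,0,0],"jaw": -1},{"translation": [0,0,0],"dr": [0,0,0],"jaw": -1}]}}

```text
clock: 21.95
position: [580.1, 235.6, 152.3]
eef_rot: [3.141, 0.0, -0.09]
contact_force: [0.6, -0.2, 0.3]
gripper_width: 91.3
```

```bash
python3 go.py 579.6 236.6 53 -5.2
```

```text
t 21.95 pos [580.1 235.6 152.3] rpy [180.    0.   -5.2] F [ 0.6 -0.2  0.3] w 91.3
  to go [579.6, 236.6, 53.0, -5.2] tool shift [-0.5 -1.  99.3] turn [0. 0. 0.]
```

>>> {"api": "carry_out", "payload": {"targets": [{"translation": [-0.5,-0.7,15],"dr": [0,0,0],"jaw": -1},{"translation": [0,0,25],"dr": [0,0,0],"jaw": -1},{"translation": [0,0,25],"dr": [0,0,0],"jaw": -1},{"translation": [0,0,20],"dr": [0,0,0],"jaw": -1},{"translation": [0,0,10],"dr": [0,0,0],"jaw": -1},{"translation": [0,0,4.5],"dr": [0,0,0],"jaw": -1},{"translation": [0,0,0],"dr": [0,0,0],"jaw": -1},{"translation": [0,0,0],"dr": [0,0,0],"jaw": -1},{"translation": [0,0,0],"dr": [0,0,0],"jaw": -1}]}}

```text
clock: 23.08
position: [580.0, 236.9, 53.4]
eef_rot: [-3.141, -0.001, -0.09]
contact_force: [1.7, -0.1, -0.1]
gripper_width: 91.2
```

```bash
python3 go.py 579.6 236.6 53 -5.2
```

```text
t 23.07 pos [580.  236.9  53.4] rpy [-180.    -0.    -5.2] F [ 1.7 -0.1 -0.1] w 91.2
  to go [579.6, 236.6, 53.0, -5.2] tool shift [-0.3  0.4  0.4] turn [-0. -0.  0.]
```

>>> {"api": "carry_out", "payload": {"targets": [{"translation": [0,0.4,0.4],"dr": [0,0,0],"jaw": -1},{"translation": [0,0,0],"dr": [0,0,0],"jaw": 1},{"translation": [0,0,0],"dr": [0,0,0],"jaw": 1},{"translation": [0,0,0],"dr": [0,0,0],"jaw": 1},{"translation": [0,0,0],"dr": [0,0,0],"jaw": 1},{"translation": [0,0,0],"dr": [0,0,0],"jaw": 1},{"translation": [0,0,0],"dr": [0,0,0],"jaw": 1},{"translation": [0,0,0],"dr": [0,0,0],"jaw": 1}]}}

```text
clock: 24.08
position: [579.7, 236.4, 52.4]
eef_rot: [-3.142, -0.0, -0.09]
contact_force: [0.5, 0.1, -0.6]
gripper_width: 51.6
```

```bash
python3 go.py 579.6 236.6 53 -5.2
```

```text
t 24.07 pos [579.7 236.4  52.4] rpy [-180.    -0.    -5.2] F [ 0.5  0.1 -0.6] w 51.6
  to go [579.6, 236.6, 53.0, -5.2] tool shift [-0.1 -0.2 -0.6] turn [-0. -0.  0.]
```

>>> {"api": "carry_out", "payload": {"targets": [{"translation": [0,0,-10],"dr": [0,0,0],"jaw": 1},{"translation": [0,0,-20],"dr": [0,0,0],"jaw": 1},{"translation": [0,0,-25],"dr": [0,0,0],"jaw": 1},{"translation": [0,0,-25],"dr": [0,0,0],"jaw": 1},{"translation": [0,0,-25],"dr": [0,0,-2.1],"jaw": 1},{"translation": [0,0,-10],"dr": [0,0,-2.1],"jaw": 1},{"translation": [0,0,0],"dr": [0,0,0],"jaw": 1},{"translation": [0,0,0],"dr": [0,0,0],"jaw": 1}]}}

```text
clock: 25.08
position: [579.0, 236.3, 166.4]
eef_rot: [3.141, 0.002, -0.017]
contact_force: [-0.4, 0.3, -2.8]
gripper_width: 52.0
```

```bash
python3 go.py 583.8 -217.5 167.5 -1
```

```text
t 25.07 pos [579.  236.3 166.4] rpy [ 1.8e+02  1.0e-01 -1.0e+00] F [-0.4  0.3 -2.8] w 52.0
  to go [583.8, -217.5, 167.5, -1.0] tool shift [ 12.8 453.6  -0.9] turn [ 0.   0.1 -0. ]
```

>>> {"api": "carry_out", "payload": {"targets": [{"translation": [0,15,0],"dr": [0,0,0],"jaw": 1},{"translation": [1,30,0],"dr": [0,0,0],"jaw": 1},{"translation": [1.5,45,0],"dr": [0,0,0],"jaw": 1},{"translation": [1.5,55,0],"dr": [0,0,0],"jaw": 1},{"translation": [1.5,55,0],"dr": [0,0,0],"jaw": 1},{"translation": [1.5,55,0],"dr": [0,0,0],"jaw": 1},{"translation": [1.5,55,0],"dr": [0,0,0],"jaw": 1},{"translation": [1.5,55,0],"dr": [0,0,0],"jaw": 1},{"translation": [1.5,45,0],"dr": [0,0,0],"jaw": 1},{"translation": [1,25,0],"dr": [0,0,0],"jaw": 1},{"translation": [0,12,0],"dr": [0,0,0],"jaw": 1},{"translation": [0,6.6,0],"dr": [0,0,0],"jaw": 1}]}}

```text
clock: 26.58
position: [584.2, -217.0, 167.2]
eef_rot: [-3.141, 0.0, -0.017]
contact_force: [0.1, -0.3, -2.8]
gripper_width: 51.7
```

>>> {"api": "carry_out", "payload": {"targets": [{"translation": [0,0,0],"dr": [0,0,0],"jaw": 1},{"translation": [0,0,0],"dr": [0,0,0],"jaw": 1},{"translation": [0,0,0],"dr": [0,0,0],"jaw": 1}]}}

```text
clock: 26.95
position: [584.5, -216.6, 167.5]
eef_rot: [-3.142, 0.0, -0.016]
contact_force: [-0.0, 0.4, -3.3]
gripper_width: 51.7
```

```bash
python3 go.py 583.8 -217.5 52.6 -1; python3 chk.py scene carry3
```

```text
t 26.95 pos [ 584.5 -216.6  167.5] rpy [-180.     0.    -0.9] F [-0.   0.4 -3.3] w 51.7
  to go [583.8, -217.5, 52.6, -1.0] tool shift [ -0.7   0.9 114.9] turn [-0.   0.   0.1]
yellow [ 585.9 -105.7] [38.6 53.4] 178.8 91.6
red [ 584.7 -158.9] [38.9 53.2] 179.2 91.6
blue0 [589.4 291.8] [34.1 53.3] 175.4 91.6
```

View pics/carry3.png

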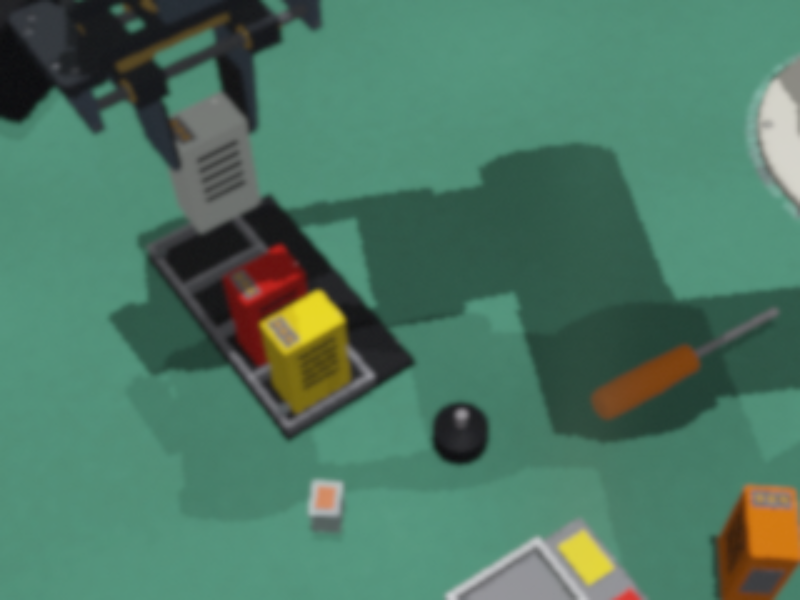

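White is upright at (215,165) over the third bay. I lower it in two stages.

>>> {"api": "carry_out", "payload": {"targets": [{"translation": [-0.7,0.5,15],"dr": [0,0,0],"jaw": 1},{"translation": [0,0,25],"dr": [0,0,0],"jaw": 1},{"translation": [0,0,25],"dr": [0,0,0],"jaw": 1},{"translation": [0,0,20],"dr": [0,0,0],"jaw": 1},{"translation": [0,0,10],"dr": [0,0,0],"jaw": 1},{"translation": [0,0,0],"dr": [0,0,0],"jaw": 1},{"translation": [0,0,0],"dr": [0,0,0],"jaw": 1},{"translation": [0,0,0],"dr": [0,0,0],"jaw": 1}]}}

```text
clock: 28.0
position: [584.1, -218.0, 73.1]
eef_rot: [3.141, -0.001, -0.017]
contact_force: [0.7, 0.0, -3.3]
gripper_width: 51.9
```

```bash
python3 go.py 583.8 -217.5 52.6 -1
```

```text
t 28.0 pos [ 584.1 -218.    73.1] rpy [ 1.8e+02 -1.0e-01 -1.0e+00] F [ 0.7  0.  -3.3] w 51.9
  to go [583.8, -217.5, 52.6, -1.0] tool shift [-0.3 -0.5 20.5] turn [ 0.  -0.1  0. ]
```

>>> {"api": "carry_out", "payload": {"targets": [{"translation": [0,-0.5,10],"dr": [0,0,0],"jaw": 1},{"translation": [0,0,7],"dr": [0,0,0],"jaw": 1},{"translation": [0,0,2.9],"dr": [0,0,0],"jaw": 1},{"translation": [0,0,0],"dr": [0,0,0],"jaw": 1},{"translation": [0,0,0],"dr": [0,0,0],"jaw": 1}]}}

```text
clock: 28.62
position: [583.7, -217.3, 52.4]
eef_rot: [-3.142, 0.0, -0.017]
contact_force: [-1.0, 0.1, -2.8]
gripper_width: 52.1
```

```bash
python3 go.py 583.8 -217.5 52.4 -1
```

```text
t 28.62 pos [ 583.7 -217.3   52.4] rpy [-180.    0.   -1.] F [-1.   0.1 -2.8] w 52.1
  to go [583.8, -217.5, 52.4, -1.0] tool shift [ 0.1  0.2 -0. ] turn [-0.  0.  0.]
```

>>> {"api": "carry_out", "payload": {"targets": [{"translation": [0,0,0.4],"dr": [0,0,0],"jaw": 1},{"translation": [0,0,0],"dr": [0,0,0],"jaw": 0.2},{"translation": [0,0,0],"dr": [0,0,0],"jaw": -0.5},{"translation": [0,0,0],"dr": [0,0,0],"jaw": -1},{"translation": [0,0,0],"dr": [0,0,0],"jaw": -1},{"translation": [0,0,0],"dr": [0,0,0],"jaw": -1},{"translation": [0,0,-20],"dr": [0,0,0],"jaw": -1},{"translation": [0,0,-30],"dr": [0,0,0],"jaw": -1},{"translation": [0,0,-30],"dr": [0,0,0],"jaw": -1},{"translation": [0,0,-20],"dr": [0,0,0],"jaw": -1},{"translation": [0,0,0],"dr": [0,0,0],"jaw": -1},{"translation": [0,0,0],"dr": [0,0,0],"jaw": -1}]}}

```text
clock: 30.12
position: [583.3, -217.1, 151.3]
eef_rot: [-3.141, 0.001, -0.017]
contact_force: [-0.8, 0.6, 0.3]
gripper_width: 91.1
```

```bash
python3 go.py 588.1 290.2 152 -3.9; python3 chk.py scene rel3
```

```text
t 30.12 pos [ 583.3 -217.1  151.3] rpy [-1.8e+02  1.0e-01 -1.0e+00] F [-0.8  0.6  0.3] w 91.1
  to go [588.1, 290.2, 152.0, -3.9] tool shift [-3.800e+00 -5.073e+02 -5.000e-01] turn [-0.   0.1  2.9]
yellow [ 585.7 -105.8] [38.7 53.1] 179.0 91.5
red [ 584.6 -158.9] [38.9 53.2] 178.5 91.5
white [ 584.2 -210.9] [39.8 53. ] 177.8 91.5
blue0 [589.5 291.9] [34.1 53.6] 175.9 91.7
```

View pics/rel3.png

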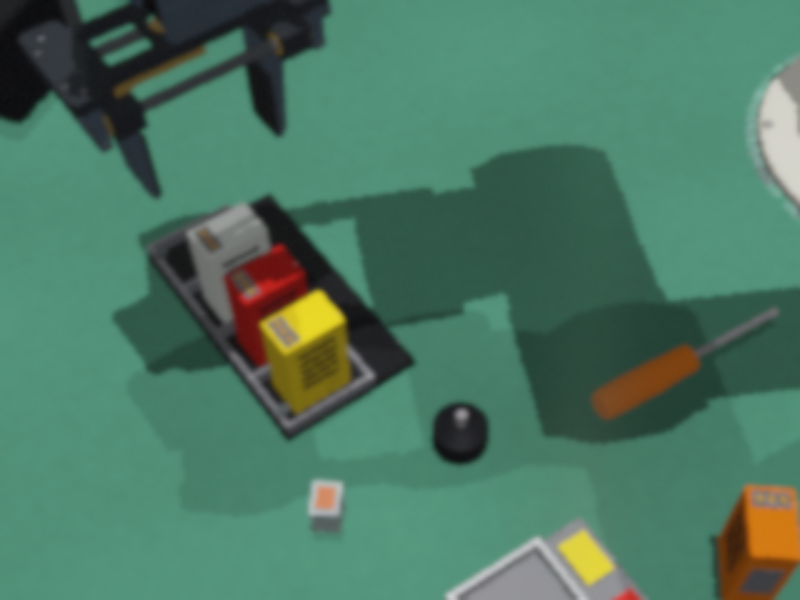

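White stands upright in the third bay at (225,260). Blue is last.

>>> {"api": "carry_out", "payload": {"targets": [{"translation": [0,-20,0],"dr": [0,0,0],"jaw": -1},{"translation": [0,-40,0],"dr": [0,0,0],"jaw": -1},{"translation": [-0.5,-55,0],"dr": [0,0,0],"jaw": -1},{"translation": [-0.5,-60,0],"dr": [0,0,0],"jaw": -1},{"translation": [-0.5,-60,0],"dr": [0,0,0],"jaw": -1},{"translation": [-0.5,-60,0],"dr": [0,0,0],"jaw": -1},{"translation": [-0.5,-60,0],"dr": [0,0,0],"jaw": -1},{"translation": [-0.5,-55,0],"dr": [0,0,0],"jaw": -1},{"translation": [-0.5,-45,0],"dr": [0,0,0],"jaw": -1},{"translation": [0,-30,0],"dr": [0,0,0],"jaw": -1},{"translation": [0,-14,0],"dr": [0,0,2.9],"jaw": -1},{"translation": [0,-8,0],"dr": [0,0,0],"jaw": -1}]}}

```text
clock: 31.68
position: [588.1, 291.1, 151.4]
eef_rot: [3.141, 0.001, -0.066]
contact_force: [0.6, -0.6, 0.4]
gripper_width: 90.8
```

>>> {"api": "carry_out", "payload": {"targets": [{"translation": [0,0,0],"dr": [0,0,0],"jaw": -1},{"translation": [0,0,0],"dr": [0,0,0],"jaw": -1},{"translation": [0,0,0],"dr": [0,0,0],"jaw": -1}]}}

```text
clock: 32.05
position: [589.2, 289.1, 152.1]
eef_rot: [3.141, 0.0, -0.068]
contact_force: [0.7, -0.9, 0.4]
gripper_width: 91.4
```

```bash
python3 go.py 588.1 290.2 53 -3.9
```

```text
t 32.05 pos [589.2 289.1 152.1] rpy [180.    0.   -3.9] F [ 0.7 -0.9  0.4] w 91.4
  to go [588.1, 290.2, 53.0, -3.9] tool shift [-1.2 -1.1 99.1] turn [0. 0. 0.]
```

>>> {"api": "carry_out", "payload": {"targets": [{"translation": [-1,-0.7,15],"dr": [0,0,0],"jaw": -1},{"translation": [0,0,25],"dr": [0,0,0],"jaw": -1},{"translation": [0,0,25],"dr": [0,0,0],"jaw": -1},{"translation": [0,0,20],"dr": [0,0,0],"jaw": -1},{"translation": [0,0,10],"dr": [0,0,0],"jaw": -1},{"translation": [0,0,4.5],"dr": [0,0,0],"jaw": -1},{"translation": [0,0,0],"dr": [0,0,0],"jaw": -1},{"translation": [0,0,0],"dr": [0,0,0],"jaw": -1},{"translation": [0,0,0],"dr": [0,0,0],"jaw": -1}]}}

```text
clock: 33.17
position: [588.6, 290.6, 53.2]
eef_rot: [-3.141, -0.001, -0.068]
contact_force: [0.4, -0.0, 0.1]
gripper_width: 90.9
```

```bash
python3 go.py 588.1 290.2 52.7 -3.9
```

```text
t 33.17 pos [588.6 290.6  53.2] rpy [-180.    -0.    -3.9] F [ 0.4 -0.   0.1] w 90.9
  to go [588.1, 290.2, 52.7, -3.9] tool shift [-0.4  0.4  0.5] turn [-0. -0.  0.]
```

>>> {"api": "carry_out", "payload": {"targets": [{"translation": [0,0.4,0.2],"dr": [0,0,0],"jaw": -1},{"translation": [0,0,0],"dr": [0,0,0],"jaw": 1},{"translation": [0,0,0],"dr": [0,0,0],"jaw": 1},{"translation": [0,0,0],"dr": [0,0,0],"jaw": 1},{"translation": [0,0,0],"dr": [0,0,0],"jaw": 1},{"translation": [0,0,0],"dr": [0,0,0],"jaw": 1},{"translation": [0,0,0],"dr": [0,0,0],"jaw": 1},{"translation": [0,0,0],"dr": [0,0,0],"jaw": 1}]}}

```text
clock: 34.17
position: [588.3, 290.0, 52.4]
eef_rot: [-3.142, -0.0, -0.068]
contact_force: [0.8, 0.7, 0.7]
gripper_width: 51.8
```

```bash
python3 go.py 588.1 290.2 52.7 -3.9
```

```text
t 34.17 pos [588.3 290.   52.4] rpy [-180.    -0.    -3.9] F [0.8 0.7 0.7] w 51.8
  to go [588.1, 290.2, 52.7, -3.9] tool shift [-0.2 -0.2 -0.3] turn [-0. -0.  0.]
```

>>> {"api": "carry_out", "payload": {"targets": [{"translation": [0,0,-10],"dr": [0,0,0],"jaw": 1},{"translation": [0,0,-20],"dr": [0,0,0],"jaw": 1},{"translation": [0,0,-25],"dr": [0,0,0],"jaw": 1},{"translation": [0,0,-25],"dr": [0,0,0],"jaw": 1},{"translation": [0,0,-25],"dr": [0,0,-1.4],"jaw": 1},{"translation": [0,0,-10],"dr": [0,0,-1.5],"jaw": 1},{"translation": [0,0,0],"dr": [0,0,0],"jaw": 1},{"translation": [0,0,0],"dr": [0,0,0],"jaw": 1}]}}

```text
clock: 35.17
position: [587.7, 289.8, 166.4]
eef_rot: [3.141, 0.001, -0.017]
contact_force: [-0.1, 0.7, -3.4]
gripper_width: 51.8
```

```bash
python3 go.py 582.8 -271 167.5 -1
```

```text
t 35.17 pos [587.7 289.8 166.4] rpy [ 1.8e+02  1.0e-01 -1.0e+00] F [-0.1  0.7 -3.4] w 51.8
  to go [582.8, -271.0, 167.5, -1.0] tool shift [  4.8 560.8  -0.8] turn [0.  0.1 0. ]
```

>>> {"api": "carry_out", "payload": {"targets": [{"translation": [0,15,0],"dr": [0,0,0],"jaw": 1},{"translation": [0,30,0],"dr": [0,0,0],"jaw": 1},{"translation": [0.5,45,0],"dr": [0,0,0],"jaw": 1},{"translation": [0.5,50,0],"dr": [0,0,0],"jaw": 1},{"translation": [0.5,50,0],"dr": [0,0,0],"jaw": 1},{"translation": [0.5,50,0],"dr": [0,0,0],"jaw": 1},{"translation": [0.5,50,0],"dr": [0,0,0],"jaw": 1},{"translation": [0.5,50,0],"dr": [0,0,0],"jaw": 1},{"translation": [0.5,50,0],"dr": [0,0,0],"jaw": 1},{"translation": [0.5,50,0],"dr": [0,0,0],"jaw": 1},{"translation": [0.5,50,0],"dr": [0,0,0],"jaw": 1},{"translation": [0,40,0],"dr": [0,0,0],"jaw": 1}]}}

```text
clock: 36.67
position: [582.6, -242.6, 166.9]
eef_rot: [-3.142, 0.001, -0.018]
contact_force: [-0.5, -0.8, -2.5]
gripper_width: 52.0
```

>>> {"api": "carry_out", "payload": {"targets": [{"translation": [0,20,0],"dr": [0,0,0],"jaw": 1},{"translation": [0,7,0],"dr": [0,0,0],"jaw": 1},{"translation": [0,3.8,0],"dr": [0,0,0],"jaw": 1},{"translation": [0,0,0],"dr": [0,0,0],"jaw": 1},{"translation": [0,0,0],"dr": [0,0,0],"jaw": 1},{"translation": [0,0,0],"dr": [0,0,0],"jaw": 1}]}}

```text
clock: 37.42
position: [583.3, -270.2, 167.5]
eef_rot: [-3.142, -0.0, -0.016]
contact_force: [0.2, 0.0, -3.8]
gripper_width: 51.5
```

```bash
python3 go.py 582.8 -271 52.4 -1; python3 chk.py scene carry4
```

```text
t 37.42 pos [ 583.3 -270.2  167.5] rpy [-180.    -0.    -0.9] F [ 0.2  0.  -3.8] w 51.5
  to go [582.8, -271.0, 52.4, -1.0] tool shift [ -0.5   0.8 115.1] turn [-0.  -0.   0.1]
yellow [ 585.9 -106. ] [38.3 53.6] 179.8 91.6
red [ 584.7 -158.8] [39.  53.4] 179.7 91.6
white [ 584.2 -210.9] [39.9 53. ] 177.8 91.6
```

View pics/carry4.png

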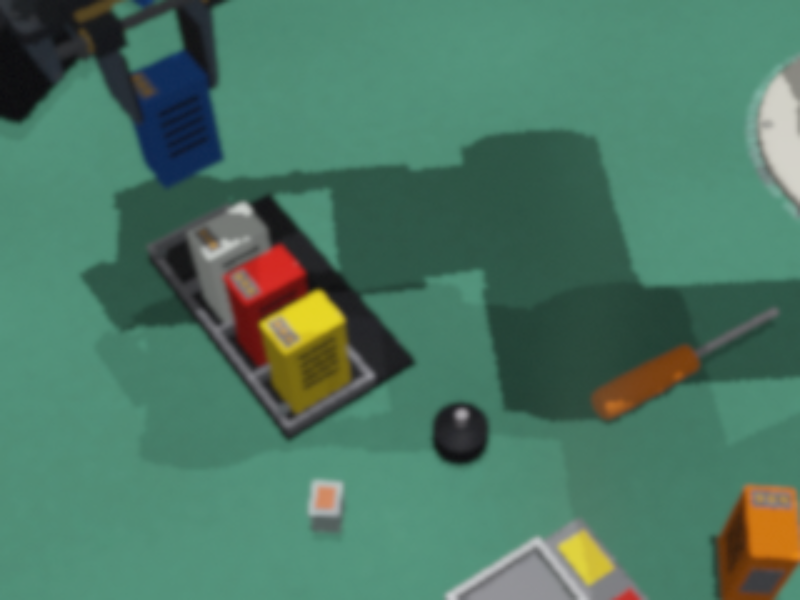

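Blue hangs upright at (180,120) over the fourth bay, and the other three stand undisturbed. I lower it.

>>> {"api": "carry_out", "payload": {"targets": [{"translation": [-0.5,0.4,15],"dr": [0,0,0],"jaw": 1},{"translation": [0,0,25],"dr": [0,0,0],"jaw": 1},{"translation": [0,0,25],"dr": [0,0,0],"jaw": 1},{"translation": [0,0,20],"dr": [0,0,0],"jaw": 1},{"translation": [0,0,10],"dr": [0,0,0],"jaw": 1},{"translation": [0,0,0],"dr": [0,0,0],"jaw": 1},{"translation": [0,0,0],"dr": [0,0,0],"jaw": 1},{"translation": [0,0,0],"dr": [0,0,0],"jaw": 1}]}}

```text
clock: 38.48
position: [583.2, -271.4, 73.2]
eef_rot: [3.141, -0.001, -0.017]
contact_force: [0.5, 0.7, -2.5]
gripper_width: 51.8
```

```bash
python3 go.py 582.8 -271 52.4 -1
```

```text
t 38.48 pos [ 583.2 -271.4   73.2] rpy [ 1.8e+02 -1.0e-01 -1.0e+00] F [ 0.5  0.7 -2.5] w 51.8
  to go [582.8, -271.0, 52.4, -1.0] tool shift [-0.4 -0.4 20.8] turn [ 0.  -0.1  0. ]
```

>>> {"api": "carry_out", "payload": {"targets": [{"translation": [0,-0.3,10],"dr": [0,0,0],"jaw": 1},{"translation": [0,0,7],"dr": [0,0,0],"jaw": 1},{"translation": [0,0,2.9],"dr": [0,0,0],"jaw": 1},{"translation": [0,0,0],"dr": [0,0,0],"jaw": 1},{"translation": [0,0,0],"dr": [0,0,0],"jaw": 1}]}}

```text
clock: 39.1
position: [582.7, -270.8, 52.4]
eef_rot: [-3.142, 0.0, -0.017]
contact_force: [-0.2, 0.3, -2.9]
gripper_width: 51.4
```

```bash
python3 go.py 582.8 -271 52.4 -1
```

```text
t 39.1 pos [ 582.7 -270.8   52.4] rpy [-180.    0.   -1.] F [-0.2  0.3 -2.9] w 51.4
  to go [582.8, -271.0, 52.4, -1.0] tool shift [ 0.1  0.2 -0. ] turn [-0.  0.  0.]
```

>>> {"api": "carry_out", "payload": {"targets": [{"translation": [0,0,0.4],"dr": [0,0,0],"jaw": 1},{"translation": [0,0,0],"dr": [0,0,0],"jaw": 0.2},{"translation": [0,0,0],"dr": [0,0,0],"jaw": -0.5},{"translation": [0,0,0],"dr": [0,0,0],"jaw": -1},{"translation": [0,0,0],"dr": [0,0,0],"jaw": -1},{"translation": [0,0,0],"dr": [0,0,0],"jaw": -1},{"translation": [0,0,-20],"dr": [0,0,0],"jaw": -1},{"translation": [0,0,-30],"dr": [0,0,0],"jaw": -1},{"translation": [0,0,-30],"dr": [0,0,0],"jaw": -1},{"translation": [0,0,-30],"dr": [0,0,0],"jaw": -1},{"translation": [0,0,-20],"dr": [0,0,0],"jaw": -1},{"translation": [0,0,0],"dr": [0,0,0],"jaw": -1}]}}

```text
clock: 40.6
position: [583.5, -271.3, 183.5]
eef_rot: [3.14, -0.002, -0.017]
contact_force: [0.6, 0.3, 0.2]
gripper_width: 91.3
```

>>> {"api": "carry_out", "payload": {"targets": [{"translation": [0,-20,0],"dr": [0,0,0],"jaw": -1},{"translation": [0,-40,0],"dr": [0,0,0],"jaw": -1},{"translation": [0,-50,0],"dr": [0,0,0],"jaw": -1},{"translation": [0,-50,0],"dr": [0,0,0],"jaw": -1},{"translation": [0,-50,0],"dr": [0,0,0],"jaw": -1},{"translation": [0,-50,0],"dr": [0,0,0],"jaw": -1},{"translation": [0,-50,0],"dr": [0,0,0],"jaw": -1},{"translation": [0,-50,0],"dr": [0,0,0],"jaw": -1},{"translation": [0,-50,0],"dr": [0,0,0],"jaw": -1},{"translation": [0,-30,0],"dr": [0,0,0],"jaw": -1},{"translation": [0,-10,0],"dr": [0,0,0],"jaw": -1},{"translation": [0,0,0],"dr": [0,0,0],"jaw": -1}]}}

```text
clock: 42.1
position: [589.6, 179.4, 181.4]
eef_rot: [3.141, 0.001, -0.016]
contact_force: [0.1, -0.8, -0.1]
gripper_width: 91.4
```

```bash
python3 chk.py top end_top; python3 chk.py scene end_scene
```

```text
yellow [ 584.  -110.5] [34.6 52.9] 178.5 93.3
red [ 583.  -163.6] [35.2 53.5] 178.2 93.3
white [ 582.6 -215.7] [34.5 52.7] 179.9 93.4
blue [ 581.3 -268.9] [34.6 53.1] 179.4 93.4
yellow [ 586.1 -105.5] [39.2 53.4] 179.3 91.6
red [ 584.7 -159.1] [38.4 53.6] 178.3 91.6
white [ 584.3 -211.4] [39.  53.4] 177.8 91.5
blue [ 583.1 -264. ] [40.  53.3] 178.5 91.4
```

View pics/end_top.png

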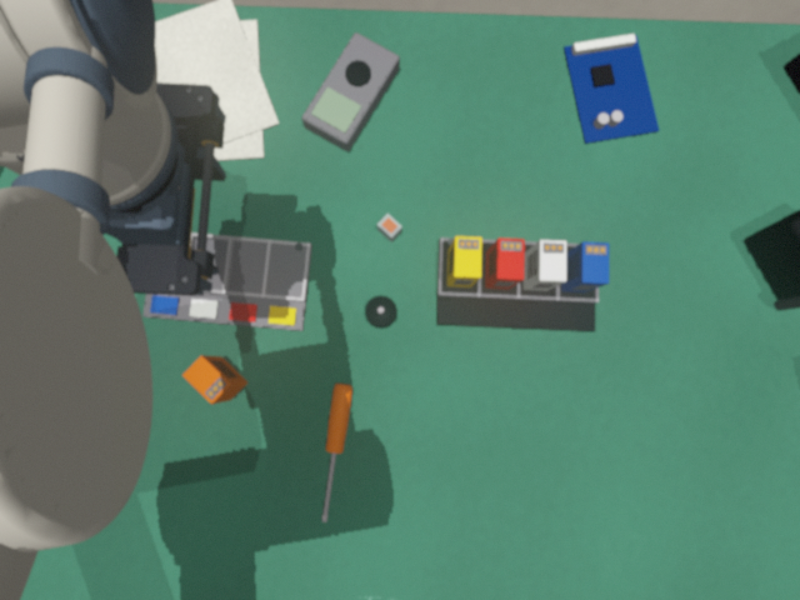

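View pics/end_scene.png

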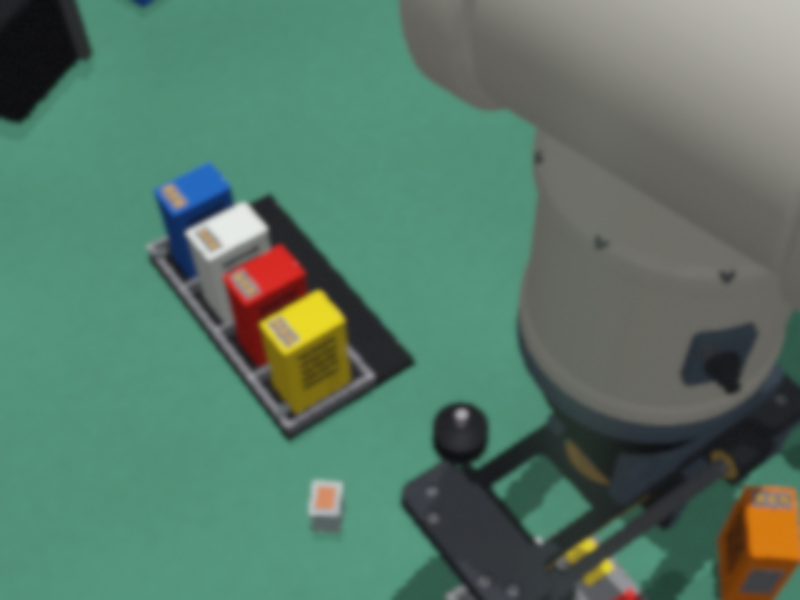

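The top view shows yellow (468,258), red (511,260), white (553,262) and blue (595,263) in carrier bays 1 to 4. All are upright, with tops at z≈93, so they stand on the floor, and they are square within 2°. The arm is well clear, so I hand in the job.

```bash
python3 - <<'E'
from station import robot, order
s=robot.observe(); print(s["clock"],s["contact_force"].round(1),s["gripper_width"].round(1))
print(order.finish_job())
E
```

```text
Traceback (most recent call last):
AttributeError: 'float' object has no attribute 'round'
```

```bash
python3 - <<'E'
from station import order
print(order.finish_job())
E
```

```text
the job is handed in; nothing more can be done
None
```

I moved all four modules from the repair rack into the carrier in mirrored order and handed the job in at about 42 s of the 112 s allowed. The hand-in reports no verdict. The repair rack read blue, white, red, yellow from the robot's left; the carrier now reads yellow, red, white, blue. The orange lookalike was left alone.

**Last checks:**
- **Height and tilt:** each module's top reads 93 mm in the top view, as expected for standing on the bay floor. All four look upright in both pictures.
- **Squareness:** each module's axes are within about 2° of the carrier's.
- **Position:** in the top view, each module is within about 4 mm of its bay's centre along the row and about 2 mm across it.
- **Contact:** the gripper is open and well clear of everything, and the force reading is about zero.

**Disagreement between the views:** the scene camera puts the modules 3 to 6 mm off-centre along the row, with blue the furthest. Its outlines came out too wide there because the module sides were included, and the calibration is only good to about 2 mm. Both readings are inside the 12 mm limit, and the bay walls allow only 8 mm of offset either way.

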